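# Put four mixed-up bench things back on their own mats

### The arm

A 6-joint arm with a two-finger parallel gripper is mounted at the origin on a cart in front of the work surface, level with it; the furniture and walls round the work are solid. World frame = base frame: x ahead of the robot, y to its left, z up, the work surface at z = 0. Lengths are in m, angles in rad, forces in N, time in s.
With the tool pointing down it reaches from about 0.425 to 0.95 m from the base axis. Payload 3.5 kg.
Tool frame: the origin (TCP) lies on the mounting face of the last link; the fingertips stand 173 mm ahead of it and the grasp point (between the pads) lies 155 mm ahead of it; z points along the fingers, x is the direction in which the jaws open and shut, and the axes are right-handed (so a half turn about z gives the same grasp; the last joint's range is limited). The gripper opens to 85 mm and grips with 20 to 120 N. Pads are 22 mm wide; open, the fingers measure 114 mm over their backs; the gripper's body (76 mm by 85 mm) begins 54 mm behind the grasp point. The pads swing forward as they close: fully open they stand 13 mm farther back than shut.
Start: joints at [-1.311, 0.286, 1.577, -0, 1.279, -0.15], TCP at [0.269, -0.619, 0.405] pointing down, gripper open.
Joint ranges: [-2.77, 2.77], [-0.9, 2.22], [0.21, 2.48], [-1.53, 4.67], [0.24, 2.81], [-2.84, 2.84]. Speed limits (rad/s): [2.79, 2.79, 3.14, 3.14, 3.14, 3.14].

### API

Orientations are given as a unit quaternion [x, y, z, w].
In Python, from plant import get_state, read_camera, sign_off gives the robot as it stands.
- The arm moves only by the shell command python3 -m jog 'ROWS' [FORCE]. ROWS is JSON, a list of rows, each an object of numbers: "grip": the closure, from 0 (fully open) to 1 (shut); "x", "y", "z": the shift along the tool's x, y, z in mm; "rx", "ry", "rz": the turn, a rotation vector about the tool's x, y, z in degrees. A call has 1 to 8 rows; each row shifts and turns the commanded pose from where the row before left it, along the tool's axes as they then stand; what a row does not reach is not made up. A row lasts 1/12 s, in which the tool goes at most 41.7 mm and 7.16 degrees, less where a joint would pass 70% of its speed; a pose out of reach is approached as far as the arm can. A call with a gripper value outside its range is refused whole. The fingers move at their own pace and stop on an object; FORCE is the grip in N (left out, the last holds). Time passes only in rows, so rows that do not move let the fingers close. It gives the time, the measured TCP pose, the force and the opening at its end, in the units of the state.
- get_state(): the state, without advancing time (a new reading comes with each control period).
- read_camera(name): name is "scene" or "side" or "wrist"; returns a dict with "frame" (384x512x3 uint8, red, green, blue), "intrinsics" (3x3 intrinsics, pixels), "R" (3x3) and "t" (3): a world point X has camera coordinates R X + t. Camera axes: x right, y down, z forward; pixel columns grow to the right and rows downward; lengths in m; the calibration is good to about 2 mm. The wrist camera is an equidistant fisheye: a pixel r from the principal point sees the ray r / f radians off the axis. A picture is of the moment at which its call begins. There is no depth.
- sign_off(): hands the job in, once; it reports no verdict.
The state is a dict: "time": time; "qpos": joint angles; "dq": joint speeds; "joint_efforts": joint torques, N m; "eef_pos": TCP position; "tcp_rot": TCP orientation; "contact_force": force on the tool from outside, world axes, zero at the start; "wrist_torque": the same for the moment, N m; "opening": opening from 0.0 (shut) to 1.0 (fully open).
Only numpy, scipy, OpenCV 4.12 (cv2) and the standard library are available. Lean on these libraries where they do the work, as an engineer would, in place of code of your own. Each camera call takes 0.05 s, during which the arm holds its last target.

### The job

The jar, the tape measure, the padlock and the wood block have each been put on the wrong mat. Put the jar on the round mat, the tape measure on the square mat, the padlock on the triangular mat and the wood block on the oblong mat lengthways, each well centred on its mat and set the way up it is now, using the empty wooden board as a free spot on the way. Keep the jar upright throughout, and do not shift or knock over the drink can.

Things in the scene. Friction and masses are not known exactly. Their poses are not given: they have to be found in the camera images.
- jar: Clear jar of screws with a red lid, upright, 61 mm in diameter, 85 mm tall; origin at the centre of its underside, z up. At the start it stands on a mat that is not its own, turned any way. Its home is the round mat.
- tape_measure: Yellow and black tape measure standing upright on its flat base, 41 mm (x) by 89 mm (y) by 65 mm high; its case spans x -19 to +17 mm and y -29 to +44 mm, and a short tape hook sticks out at the -y end. Origin at the centre of the 41 x 89 footprint, on the underside, z up; grasp it across x (36 mm). At the start it stands on a mat that is not its own, turned any way. Its home is the square mat.
- padlock: Brass padlock lying flat, 69 mm (x) by 42 mm (y) by 21 mm high; the brass body spans x -34 to 0 mm, the steel shackle x 0 to +35 mm. Origin at the centre of the whole padlock, body and shackle together, on the underside, z up; grasp the body across y (42 mm) at x = -17 mm. At the start it stands on a mat that is not its own, turned any way. Its home is the triangular mat.
- wood_block: Sawn block of wood, 42 mm (x) by 130 mm (y, the long axis) by 38 mm high, lying flat; origin at the centre of its underside, z up; grasp it across x (42 mm). At the start it stands on a mat that is not its own, turned any way. Its home is the oblong mat, lengthways.
- round_mat: Round black rubber mat, 110 mm in diameter. Lies fixed and level on the bench, 5 mm thick; origin at the centre of its underside (its top is at z = 5 mm). Home of the jar.
- square_mat: Square black rubber mat, 105 x 105 mm. Lies fixed and level on the bench, 5 mm thick; origin at the centre of its underside (its top is at z = 5 mm). Home of the tape measure.
- triangle_mat: Black rubber mat, an equilateral triangle with rounded corners, 138 mm across over each side and 123 mm from a side to the opposite tip (one tip points along its +x). Lies fixed and level on the bench, 5 mm thick; origin at the centroid of its underside (its top is at z = 5 mm). Home of the padlock.
- long_mat: Oblong black rubber mat, 75 mm (x) by 150 mm (y, its long axis). Lies fixed and level on the bench, 5 mm thick; origin at the centre of its underside (its top is at z = 5 mm). Home of the wood block, whose long axis is to lie along the mat's, either way round.
- spare_board: Plywood board, 105 mm (x) by 125 mm (y), a small screw at each corner, empty at the start: the free spot. Lies fixed and level on the bench, 5 mm thick; origin at the centre of its underside (its top is at z = 5 mm). 
- can: Drink can standing on the bench, 66 mm in diameter, 115 mm tall; a bystander to be left where it is. Origin at the centre of its underside, z up.
There are look-alikes about, which are no part of the job. Of the things that look like the jar, take the one that is nearest to the robot's base at the start.

How it is judged:
At the end, for the whole second after the job is handed in: Jar on the round, tape measure on the square, padlock on the triangular, wood block on the oblong mat: each within 15 mm of the mat's centre, resting on its top (origin 2 to 9 mm up), tilt under 0.15 rad, at rest; block within 0.2 rad of the mat's long axis (horizontal distance between jar and round_mat below 0.015 m and z of jar in the frame of round_mat between 0.002 and 0.009 m and angle between each of jar, tape_measure, wood_block, padlock's own z axis and vertical below 0.15 rad and linear speed of each of jar, tape_measure, wood_block, padlock below 0.02 m/s and horizontal distance between tape_measure and square_mat below 0.015 m and z of tape_measure in the frame of square_mat between 0.002 and 0.009 m and horizontal distance between wood_block and long_mat below 0.015 m and z of wood_block in the frame of long_mat between 0.002 and 0.009 m and horizontal distance between padlock and triangle_mat below 0.015 m and z of padlock in the frame of triangle_mat between 0.002 and 0.009 m and angle between the y axis of wood_block and the y axis of long_mat, either way round below 0.2 rad); the robot touches nothing.
It fails at once if the jar is tipped by more than 0.6 rad (angle between jar's own z axis and vertical above 0.6 rad).
It fails at once if the drink can is shifted by more than 20 mm (distance of can from where it was at the start of the episode above 0.02 m).
It fails at once if the drink can is tipped by more than 0.5 rad (angle between can's own z axis and vertical above 0.5 rad).
It also fails if it takes over 147 s, if anything falls off the work surface, if the arm or the gripper's body presses on something with over 40 N, if the wrist force passes 120 N, or if a joint passes its speed limit or range.

## Working session

There is one attempt and no reset: what is moved stays moved. The work goes in short steps, Python scripts to look and compute and a shell command to move; the robot and the scene stay as the last step left them, time stands still between calls to the robot, and variables do not carry over. Pictures are saved under pics/ and viewed, and the job is handed in when it is done.

```bash
ls -la; mkdir -p pics; cat > h.py <<'E'
import numpy as np, cv2
from plant import get_state, read_camera, sign_off
def cap(n, f):
    c=read_camera(n); cv2.imwrite('pics/'+f+'.png', cv2.cvtColor(c['frame'],cv2.COLOR_RGB2BGR))
    np.savez('pics/'+f+'.npz', **{k:np.array(v) for k,v in c.items() if k in('frame','intrinsics','R','t')})
    return c
def ray(c,u,v,fish=False):
    K=np.array(c['intrinsics']);R=np.array(c['R']);t=np.array(c['t'])
    x=(u-K[0,2])/K[0,0]; y=(v-K[1,2])/K[1,1]
    if fish:
        r=np.hypot(x,y); d=np.array([0,0,1.]) if r<1e-9 else np.array([np.sin(r)*x/r,np.sin(r)*y/r,np.cos(r)])
    else: d=np.array([x,y,1.])
    return -R.T@t, R.T@d
def onz(c,u,v,z,fish=False):
    o,d=ray(c,u,v,fish); return o+d*(z-o[2])/d[2]
def proj(c,X):
    p=np.array(c['R'])@np.array(X)+np.array(c['t']); q=np.array(c['intrinsics'])@p; return q[:2]/q[2]
def load(f): return dict(np.load('pics/'+f+'.npz'))
E
python3 - <<'E'
from h import *
for n in('scene','side','wrist'):
    c=cap(n,n+'0'); print(n,np.round(c['intrinsics'],1).tolist(),np.round(-np.array(c['R']).T@c['t'],3), np.round(c['R'],2).tolist())
print(get_state())
E
```

```text
total 12
drwxr-xr-x  3 agent agent 4096 Dec  5 21:33 .
drwxr-xr-x 23 root  root  4096 Dec  5 21:33 ..
drwxr-xr-x  2 agent agent 4096 Dec  5 21:33 pics
scene [[411.7, 0.0, 255.2], [0.0, 411.7, 196.6], [0.0, 0.0, 1.0]] [-0.323  0.873  0.573] [[-0.69, -0.72, -0.0], [-0.3, 0.29, -0.91], [0.66, -0.63, -0.41]]
side [[474.7, 0.0, 250.6], [0.0, 474.7, 186.1], [0.0, 0.0, 1.0]] [ 0.83  -1.134  1.039] [[0.97, 0.26, 0.02], [0.18, -0.59, -0.79], [-0.19, 0.76, -0.62]]
wrist [[297.3, 0.0, 252.9], [0.0, 297.3, 193.3], [0.0, 0.0, 1.0]] [ 0.346 -0.585  0.373] [[0.4, -0.92, -0.0], [-0.87, -0.38, 0.32], [-0.3, -0.13, -0.95]]
{'time': 0.15, 'qpos': array([-1.31100234e+00,  2.87003359e-01,  1.57780541e+00,  1.98606851e-05,
        1.27861480e+00, -1.50022385e-01]), 'dq': array([ 1.07453903e-03, -2.90386878e-03, -6.29969402e-03, -1.40158076e-03,
        2.54015478e-06,  3.39215258e-04]), 'joint_efforts': array([ 9.93765207e-04, -4.06602716e+01, -2.93140376e+01, -1.10277149e-04,
        3.98272765e-03, -3.43555243e-06]), 'eef_pos': array([ 0.26891419, -0.61891883,  0.4036563 ]), 'tcp_rot': array([ 8.36192105e-01, -5.48435890e-01, -6.75517996e-04, -6.17920226e-04]), 'contact_force': array([-0.56100421, -0.240857  ,  0.33730994]), 'wrist_torque': array([-0.04548704,  0.02209376,  0.03592006]), 'opening': 1.0012736456177243}
```

View pics/scene0.png

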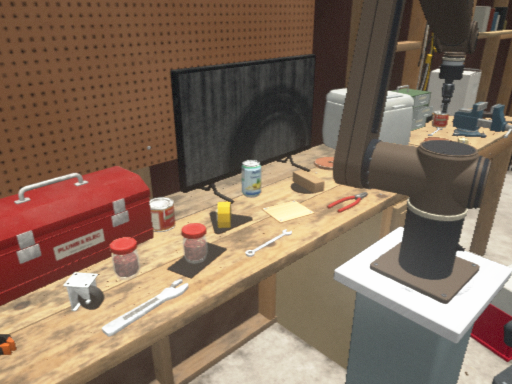

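View pics/side0.png

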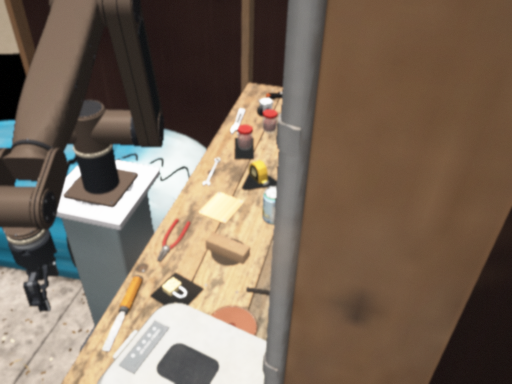

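View pics/wrist0.png

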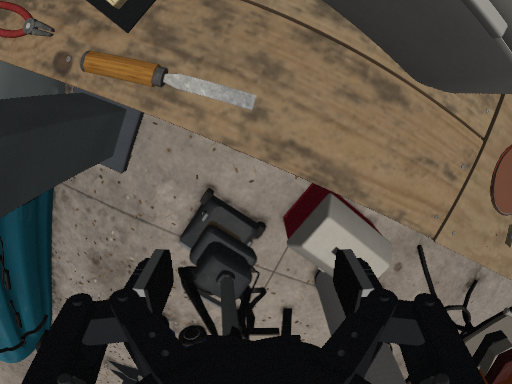

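The scene view has jar candidates at (195,243) and (125,257), the tape at (224,215), the can at (251,178), the empty board at (289,211) and the block at (308,181). The side view shows the padlock at (178,290). I'll zoom in.

```bash
python3 - <<'E'
import cv2
a=cv2.imread('pics/scene0.png'); cv2.imwrite('pics/z1.png',cv2.resize(a[150:290,100:380],None,fx=2.85,fy=2.85,interpolation=cv2.INTER_CUBIC))
a=cv2.imread('pics/side0.png'); cv2.imwrite('pics/z2.png',cv2.resize(a[80:335,80:300],None,fx=2.3,fy=2.3,interpolation=cv2.INTER_CUBIC))
E
```

```text
(no output)
```

View pics/z1.png

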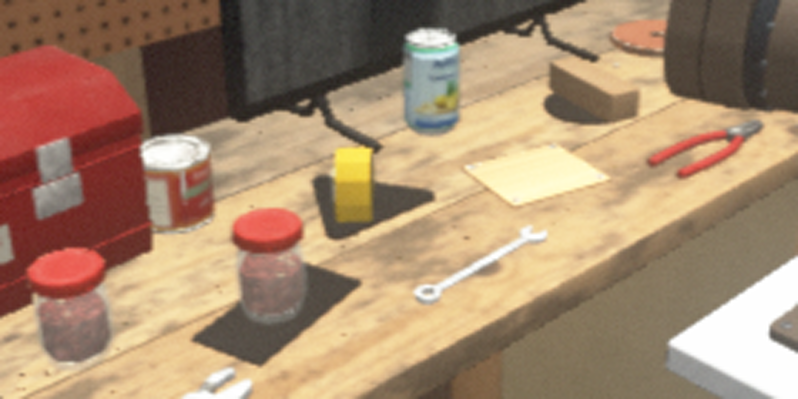

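View pics/z2.png

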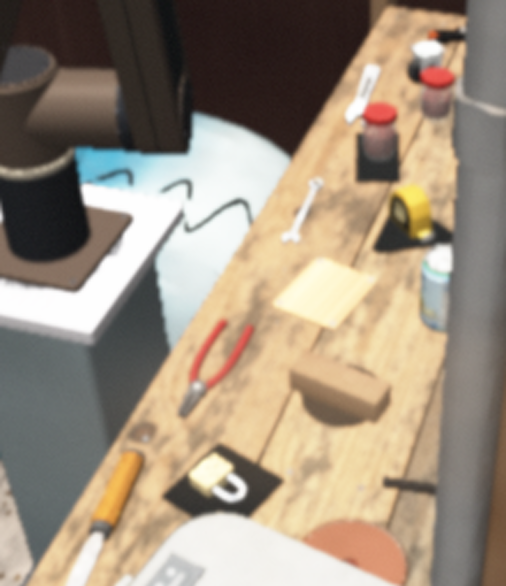

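```bash
python3 - <<'E'
from h import *
s=load('scene0'); d=load('side0')
S=lambda u,v:(100+u/2.85,150+v/2.85); D=lambda u,v:(80+u/2.3,80+v/2.3)
def pr(n,c,uv,z): print(n,np.round(onz(c,*uv,z),3))
pr('jar base sc',s,S(275,312),.005);pr('jar lidtop sc',s,S(268,222),.09);pr('jar2 base',s,S(77,355),.0);pr('lid side',d,D(380,112),.09)
for p in((195,338),(258,362),(360,282),(307,262)): pr('long',s,S(*p),.005)
for p in((315,180),(335,238),(434,193)): pr('tri',s,S(*p),.005)
for p in((465,172),(518,204),(608,178),(553,146)): pr('board',s,S(*p),.005)
pr('tape sc',s,S(355,215),.005)
pr('can sc',s,S(432,128),0); pr('can side top',d,D(445,258),.115)
for p in((165,492),(220,446),(283,482),(222,518)): pr('sq',d,D(*p),.005)
for p in((292,375),(372,410),(389,388),(310,353)): pr('block top',d,D(*p),.043)
pr('round bottom',d,D(335,423),.005)
pr('padlock',d,D(212,470),.02)
pr('triR',d,D(376,248),.005)
E
```

```text
jar base sc [0.41  0.377 0.005]
jar lidtop sc [0.417 0.372 0.09 ]
jar2 base [0.478 0.53  0.   ]
lid side [0.418 0.374 0.09 ]
long [0.424 0.449 0.005]
long [0.359 0.431 0.005]
long [0.396 0.291 0.005]
long [0.458 0.304 0.005]
tri [0.589 0.192 0.005]
tri [0.476 0.256 0.005]
tri [0.478 0.12  0.005]
board [0.491 0.062 0.005]
board [0.4   0.075 0.005]
board [ 0.373 -0.039  0.005]
board [ 0.468 -0.058  0.005]
tape sc [0.498 0.211 0.005]
can sc [ 0.609 -0.     0.   ]
can side top [ 0.615 -0.003  0.115]
sq [ 0.37  -0.393  0.005]
sq [ 0.405 -0.309  0.005]
sq [ 0.499 -0.341  0.005]
sq [ 0.449 -0.41   0.005]
block top [ 0.464 -0.203  0.043]
block top [ 0.579 -0.233  0.043]
block top [ 0.589 -0.191  0.043]
block top [ 0.473 -0.158  0.043]
round bottom [ 0.53  -0.233  0.005]
padlock [ 0.417 -0.359  0.02 ]
triR [0.483 0.125 0.005]
```

```bash
cat >> h.py <<'E'
def Rq(q):
    from scipy.spatial.transform import Rotation as Ro
    return Ro.from_quat(q).as_matrix()
def go(x,y,z,yaw=None,s=None):
    """tool-frame turn and then shift to take the TCP to x,y,z with tool-x at yaw deg (mod 180, nearest)"""
    from scipy.spatial.transform import Rotation as Ro
    s=s or get_state(); R=Rq(s['tcp_rot']); p=np.array(s['eef_pos'])
    cy=np.degrees(np.arctan2(R[1,0],R[0,0])); q6=np.degrees(s['qpos'][5]); q1=np.degrees(s['qpos'][0])
    d=0 if yaw is None else (yaw-cy+90)%180-90
    a=np.radians(cy+d); T=np.array([[np.cos(a),np.sin(a),0],[np.sin(a),-np.cos(a),0],[0,0,-1]])
    rv=np.degrees(Ro.from_matrix(R.T@T).as_rotvec())
    print('yaw now %.1f q1 %.0f q6 %.0f -> q6 there %.0f | turn rv %s'%(cy,q1,q6,np.degrees(np.arctan2(y,x))-cy-d,np.round(rv,2)))
    dl=T.T@(np.array([x,y,z])-p); print('   then shift mm',np.round(1000*dl,1),'norm',round(1000*np.linalg.norm(dl)),'t',round(s['time'],2),'pos',np.round(p,4))
E
python3 - <<'E'
from h import *
go(.30,-.40,.42)
E
python3 -m jog '[{"x":-36,"y":-16,"z":-3},{"x":-36,"y":-17,"z":-3},{"x":-36,"y":-17,"z":-3},{"x":-36,"y":-17,"z":-3},{"x":-36,"y":-16,"z":-3}]'
python3 - <<'E'
from h import *
cap('wrist','w1'); go(.40,-.26,.42,-60)
E
```

```text
yaw now -66.5 q1 -75 q6 -9 -> q6 there 13 | turn rv [-0.02  0.1  -0.  ]
   then shift mm [-188.4 -115.7  -16.3] norm 222 t 0.15 pos [ 0.2689 -0.6189  0.4037]
yaw now -66.5 q1 -75 q6 -9 -> q6 there 27 | turn rv [-0.02  0.09 -6.52]
   then shift mm [-245.3 -293.   -16.2] norm 382 t 0.2 pos [ 0.2689 -0.6189  0.4038]$[0]: bad value
```

View pics/w1.png

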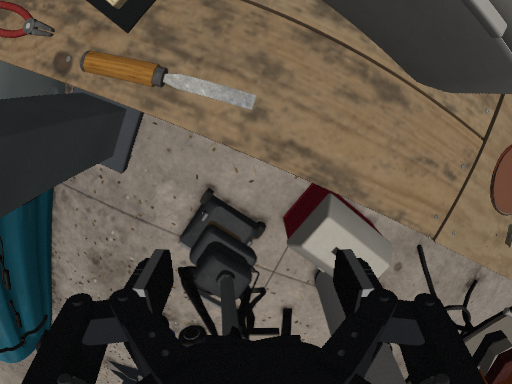

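```bash

python3 -m jog '[{"x":-36,"y":-16,"z":-3,"grip":0}]'
python3 -m jog '[{"x":-36,"y":-17,"z":-3,"rx":0,"ry":0,"rz":0,"grip":0},{"x":-36,"y":-17,"z":-3,"rx":0,"ry":0,"rz":0,"grip":0}]'
python3 -m jog --help
```

```text
time: 0.37
eef_pos: [0.271, -0.5398, 0.4083]
tcp_rot: [0.836, -0.549, -0.001, -0.001]
contact_force: [-0.2, 0.3, 1.7]
opening: 1.0$[0]: bad value
invalid input: not JSON, or not a number
```

```bash

python3 -m jog '[{"grip":0,"x":-36,"y":-17,"z":-3,"rx":0,"ry":0,"rz":0},{"grip":0,"x":-36,"y":-17,"z":-3,"rx":0,"ry":0,"rz":0},{"grip":0,"x":-33,"y":-22,"z":-3,"rx":0,"ry":0,"rz":-4},{"grip":0,"x":-18,"y":-10,"z":0,"rx":0,"ry":0,"rz":-2},{"grip":0,"x":0,"y":0,"z":0,"rx":0,"ry":0,"rz":0}]'
python3 - <<'E'
from h import *
cap('wrist','w2'); go(.44,-.22,.42,-60); go(.42,0,.42,-10)
E
```

```text
time: 0.78
eef_pos: [0.282, -0.3968, 0.4197]
tcp_rot: [0.865, -0.502, -0.0, -0.001]
contact_force: [0.2, -0.4, 0.0]
opening: 1.0
yaw now -60.4 q1 -67 q6 -6 -> q6 there 33 | turn rv [ 0.01 -0.05 -0.41]
   then shift mm [-7.550e+01 -2.263e+02 -1.000e-01] norm 239 t 0.83 pos [ 0.2818 -0.3985  0.4199]
yaw now -60.4 q1 -67 q6 -6 -> q6 there 10 | turn rv [ 3.000e-02 -4.000e-02 -5.041e+01]
   then shift mm [ 6.690e+01 -4.165e+02 -1.000e-01] norm 422 t 0.83 pos [ 0.2818 -0.3985  0.4199]
```

View pics/w2.png

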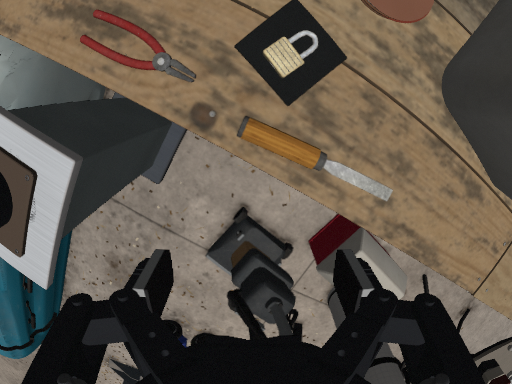

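```bash

python3 - <<'E'
from h import *
c=load('w2')
for p in((297,0),(346,56),(289,104),(236,47)): print('sq',np.round(onz(c,*p,.005,True),4))
for p in((265,54),(287,38),(303,63),(283,77),(283,57),(318,36)): print('pad',np.round(onz(c,*p,.024,True),4))
for p in((448,110),(470,70)): print('cooler',np.round(onz(c,*p,.2,True),4),np.round(onz(c,*p,.0,True),4))
go(.405,-.15,.42,-25)
E
```

```text
sq [ 0.4955 -0.3397  0.005 ]
sq [ 0.4645 -0.4316  0.005 ]
sq [ 0.3688 -0.4003  0.005 ]
sq [ 0.3995 -0.3052  0.005 ]
pad [ 0.4068 -0.3422  0.024 ]
pad [ 0.438  -0.3548  0.024 ]
pad [ 0.421 -0.387  0.024]
pad [ 0.3931 -0.375   0.024 ]
pad [ 0.4146 -0.3626  0.024 ]
pad [ 0.4611 -0.3855  0.024 ]
cooler [ 0.4252 -0.4788  0.2   ] [ 0.4998 -0.6099  0.    ]
cooler [ 0.4645 -0.48    0.2   ] [ 0.5807 -0.6125  0.    ]
yaw now -60.4 q1 -67 q6 -6 -> q6 there 5 | turn rv [ 2.000e-02 -5.000e-02 -3.541e+01]
   then shift mm [ 6.600e+00 -2.773e+02 -1.000e-01] norm 277 t 0.83 pos [ 0.2818 -0.3985  0.4199]
```

```bash

python3 -m jog '[{"grip":0,"x":0,"y":0,"z":0,"rx":0,"ry":0,"rz":-7},{"grip":0,"x":0,"y":0,"z":0,"rx":0,"ry":0,"rz":-7},{"grip":0,"x":0,"y":0,"z":0,"rx":0,"ry":0,"rz":-7},{"grip":0,"x":0,"y":0,"z":0,"rx":0,"ry":0,"rz":-7},{"grip":0,"x":0,"y":0,"z":0,"rx":0,"ry":0,"rz":-7}]' >/dev/null
python3 -m jog '[{"grip":0,"x":1,"y":-40,"z":0,"rx":0,"ry":0,"rz":0},{"grip":0,"x":1,"y":-40,"z":0,"rx":0,"ry":0,"rz":0},{"grip":0,"x":1,"y":-40,"z":0,"rx":0,"ry":0,"rz":0},{"grip":0,"x":1,"y":-40,"z":0,"rx":0,"ry":0,"rz":0},{"grip":0,"x":1,"y":-40,"z":0,"rx":0,"ry":0,"rz":0},{"grip":0,"x":1,"y":-40,"z":0,"rx":0,"ry":0,"rz":0},{"grip":0,"x":0,"y":-35,"z":0,"rx":0,"ry":0,"rz":0},{"grip":0,"x":0,"y":0,"z":0,"rx":0,"ry":0,"rz":0}]'
python3 - <<'E'
from h import *
cap('wrist','w3'); go(.42,0.1,.42,15)
E
```

```text
time: 1.92
eef_pos: [0.4073, -0.1513, 0.4199]
tcp_rot: [0.976, -0.218, 0.0, -0.001]
contact_force: [-0.3, 0.6, -0.2]
opening: 1.0
yaw now -25.3 q1 -34 q6 -9 -> q6 there -2 | turn rv [ 1.000e-02 -1.000e-02 -4.027e+01]
   then shift mm [ 7.830e+01 -2.411e+02 -2.000e-01] norm 254 t 1.97 pos [ 0.4067 -0.1532  0.4198]
```

View pics/w3.png

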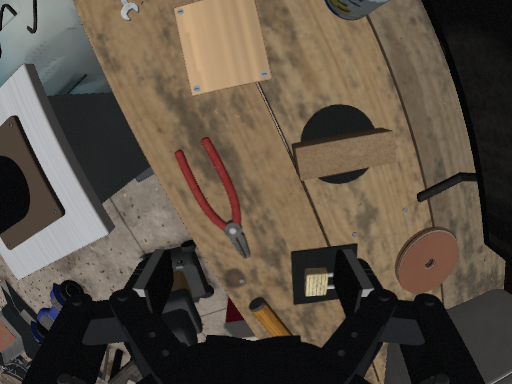

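```bash
python3 - <<'E'
import cv2
a=cv2.imread('pics/w3.png'); cv2.imwrite('pics/z3.png',cv2.resize(a[80:220,270:420],None,fx=4,fy=4,interpolation=cv2.INTER_CUBIC))
E
```

```text
(no output)
```

View pics/z3.png

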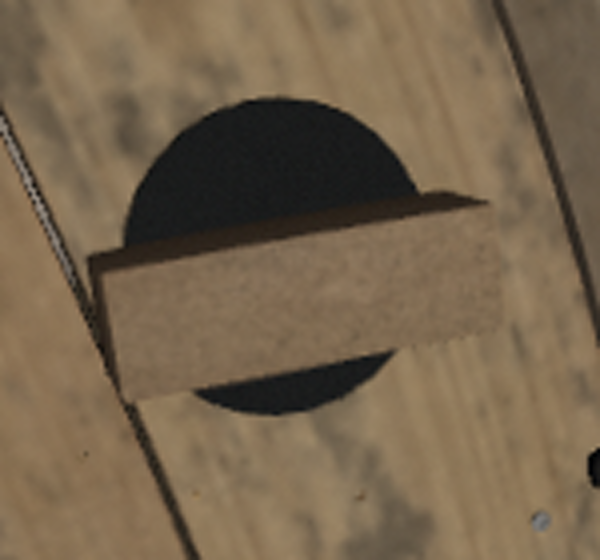

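```bash
cat >> h.py <<'E'
def circ(P,r=None):
    from scipy.optimize import least_squares
    P=np.array(P)[:,:2]; f=lambda v: np.hypot(P[:,0]-v[0],P[:,1]-v[1])-(v[2] if r is None else r)
    s=least_squares(f,[*P.mean(0),.05]); return s.x, np.abs(s.fun).max()
E
python3 - <<'E'
from h import *
c=load('w3')
Q=lambda u,v,z:onz(c,270+u/4,80+v/4,z,True)
print('round',circ([Q(*p,.005) for p in((280,97),(200,125),(150,175),(125,235),(370,125),(415,180),(195,392),(280,413),(350,390),(395,352))]))
B=np.array([Q(*p,.043) for p in((103,272),(488,203),(502,330),(125,400))])[:,:2]
print('block',B.round(4).tolist(),B.mean(0).round(4),'len',np.linalg.norm(B[1]-B[0]),np.linalg.norm(B[2]-B[3]),np.linalg.norm(B[3]-B[0]),np.linalg.norm(B[2]-B[1]))
v=B[1]+B[2]-B[0]-B[3]; print('long axis deg',np.degrees(np.arctan2(v[1],v[0])))
b=np.array([onz(c,*p,.005,True) for p in((175,8),(257,-6),(271,78),(192,95))])[:,:2]; print('board',b.round(4).tolist())
S=np.array([onz(c,*p,.005,True) for p in((292,249),(357,243),(295,304))])[:,:2]; print('sq',S.round(4).tolist(), np.linalg.norm(S[1]-S[0]),np.linalg.norm(S[2]-S[0]),S[1:].mean(0))
E
```

```text
round (array([ 0.52419987, -0.18169499,  0.05430434]), np.float64(0.0009004182503550631))
block [[0.4637, -0.1524], [0.5864, -0.1815], [0.5778, -0.2225], [0.4544, -0.1917]] [ 0.5206 -0.187 ] len 0.12608729180753322 0.12724108354984398 0.04041409856549063 0.04191909295529548
long axis deg -13.686832330301085
board [[0.4049, 0.0782], [0.5069, 0.0461], [0.4744, -0.0643], [0.3742, -0.0396]]
sq [[0.4034, -0.2975], [0.4979, -0.3342], [0.3685, -0.3996]] 0.10137347340952894 0.10785966865767638 [ 0.43320926 -0.36692085]
```

```bash

python3 -m jog '[{"grip":0,"x":0,"y":0,"z":0,"rx":0,"ry":0,"rz":-7},{"grip":0,"x":0,"y":0,"z":0,"rx":0,"ry":0,"rz":-7},{"grip":0,"x":0,"y":0,"z":0,"rx":0,"ry":0,"rz":-7},{"grip":0,"x":0,"y":0,"z":0,"rx":0,"ry":0,"rz":-7},{"grip":0,"x":0,"y":0,"z":0,"rx":0,"ry":0,"rz":-7}]' >/dev/null
python3 -m jog '[{"grip":0,"x":12,"y":-38,"z":0,"rx":0,"ry":0,"rz":0},{"grip":0,"x":12,"y":-38,"z":0,"rx":0,"ry":0,"rz":0},{"grip":0,"x":12,"y":-38,"z":0,"rx":0,"ry":0,"rz":0},{"grip":0,"x":12,"y":-38,"z":0,"rx":0,"ry":0,"rz":0},{"grip":0,"x":12,"y":-38,"z":0,"rx":0,"ry":0,"rz":0},{"grip":0,"x":12,"y":-38,"z":0,"rx":0,"ry":0,"rz":0},{"grip":0,"x":0,"y":0,"z":0,"rx":0,"ry":0,"rz":0}]'
python3 - <<'E'
from h import *
cap('wrist','w4'); go(.413,0.375,.40,30)
E
```

```text
time: 2.97
eef_pos: [0.4397, 0.0857, 0.4199]
tcp_rot: [0.996, 0.085, 0.0, -0.001]
contact_force: [-0.6, 1.0, 0.0]
opening: 1.0
yaw now 9.7 q1 -2 q6 -12 -> q6 there 12 | turn rv [ 1.000e-02  1.000e-02 -2.029e+01]
   then shift mm [ 122.6 -265.7   19.7] norm 293 t 3.02 pos [0.4397 0.0836 0.4197]
```

View pics/w4.png

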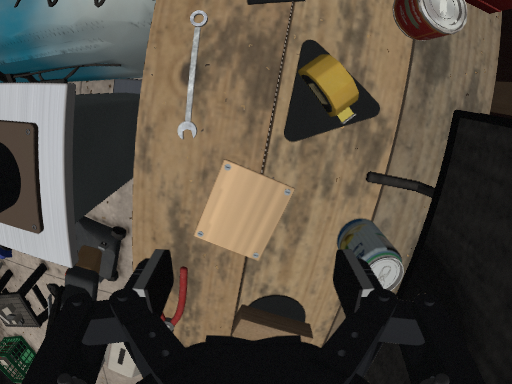

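```bash
python3 - <<'E'
import cv2
a=cv2.imread('pics/w4.png'); cv2.imwrite('pics/z4.png',cv2.resize(a[30:150,270:390],None,fx=5,fy=5,interpolation=cv2.INTER_CUBIC))
E
```

```text
(no output)
```

View pics/z4.png

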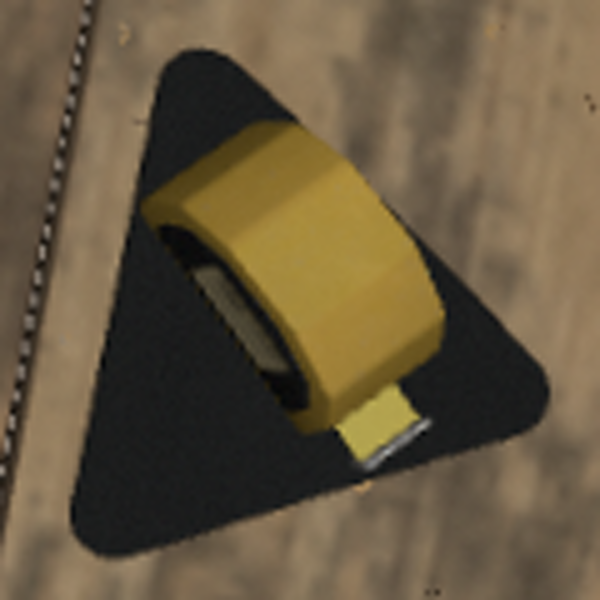

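```bash

python3 -m jog '[{"grip":0,"x":0,"y":0,"z":0,"rx":0,"ry":0,"rz":-7},{"grip":0,"x":0,"y":0,"z":0,"rx":0,"ry":0,"rz":-7},{"grip":0,"x":0,"y":0,"z":0,"rx":0,"ry":0,"rz":-7},{"grip":0,"x":10,"y":-38,"z":0,"rx":0,"ry":0,"rz":0},{"grip":0,"x":10,"y":-38,"z":0,"rx":0,"ry":0,"rz":0},{"grip":0,"x":10,"y":-38,"z":0,"rx":0,"ry":0,"rz":0},{"grip":0,"x":10,"y":-20,"z":0,"rx":0,"ry":0,"rz":0},{"grip":0,"x":0,"y":0,"z":0,"rx":0,"ry":0,"rz":0}]'
python3 - <<'E'
from h import *
cap('wrist','w5')
E
```

```text
time: 3.68
eef_pos: [0.406, 0.2187, 0.4198]
tcp_rot: [0.965, 0.263, 0.0, -0.0]
contact_force: [-0.3, -1.0, 0.1]
opening: 1.002
```

View pics/w5.png

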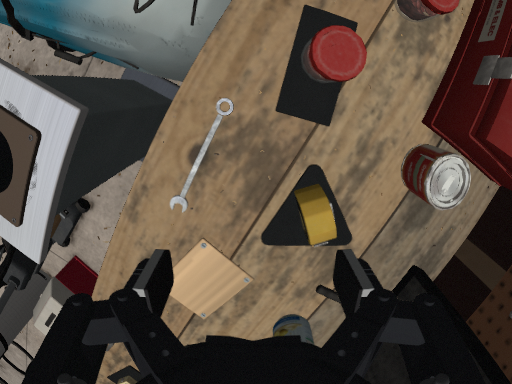

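```bash
python3 - <<'E'
from h import *
c=load('w4')
Q=lambda u,v,z:onz(c,270+u/5,30+v/5,z,True)[:2]
def L(a,b): return np.cross([*a,1],[*b,1])
l=[L(Q(155,110,.005),Q(75,495,.005)),L(Q(150,549,.005),Q(515,436,.005)),L(Q(250,82,.005),Q(535,352,.005))]
V=[]
for i in range(3):
    p=np.cross(l[i],l[(i+1)%3]); V.append(p[:2]/p[2])
V=np.array(V); print('tri sharp',V.round(4).tolist(),'cent',V.mean(0).round(4),'sides',[np.linalg.norm(V[i]-V[i-1]).round(4) for i in range(3)])
# tape: top ridge z=.005+.065
for n,p,z in(('top ridge faces',(320,260),.07),('near L bottom front',(308,432),.01),('hook tip mid',(400,445),.012),('hook root mid',(372,412),.012)): print(n,Q(*p,z).round(4))
b=np.array([onz(c,*p,.005,True)[:2] for p in((224,160),(294,190),(254,260),(194,232))]); print('board',b.round(4).tolist(),b.mean(0))
print([np.linalg.norm(b[i]-b[i-1]).round(3) for i in range(4)])
c=load('w5')
b=np.array([onz(c,*p,.005,True)[:2] for p in((310,5),(357,22),(329,125),(276,107))]); print('long',b.round(4).tolist(),b.mean(0).round(4),[np.linalg.norm(b[i]-b[i-1]).round(3) for i in range(4)])
v=b[2]+b[3]-b[0]-b[1]; print('long axis',np.degrees(np.arctan2(v[1],v[0])))
hsv=cv2.cvtColor(c['frame'],cv2.COLOR_RGB2HSV); m=((hsv[...,0]<8)|(hsv[...,0]>172))&(hsv[...,1]>140)&(hsv[...,2]>120); m=m.astype(np.uint8)*255
n,lb,st,ce=cv2.connectedComponentsWithStats(m)
for i in range(1,n):
    if st[i,4]>200: print('red',st[i],ce[i],onz(c,*ce[i],.088,True).round(4))
E
python3 -c "
import cv2
a=cv2.imread('pics/w5.png'); cv2.imwrite('pics/z5.png',cv2.resize(a[0:260,250:380],None,fx=3,fy=3,interpolation=cv2.INTER_CUBIC)[:600])
cv2.imwrite('pics/z5.png',cv2.resize(a[0:140,260:400],None,fx=4,fy=4,interpolation=cv2.INTER_CUBIC))
cv2.imwrite('pics/z5b.png',cv2.resize(a[155:255,255:360],None,fx=5,fy=5,interpolation=cv2.INTER_CUBIC))"
```

```text
tri sharp [[0.4743, 0.1105], [0.6121, 0.1861], [0.4772, 0.2622]] cent [0.5212 0.1863] sides [np.float64(0.1517), np.float64(0.1572), np.float64(0.1549)]
top ridge faces [0.5094 0.2006]
near L bottom front [0.5308 0.1619]
hook tip mid [0.5557 0.1641]
hook root mid [0.5462 0.1709]
board [[0.403, 0.079], [0.5033, 0.0538], [0.4682, -0.0646], [0.3742, -0.0336]] [0.43717195 0.00863913]
[np.float64(0.116), np.float64(0.103), np.float64(0.123), np.float64(0.099)]
long [[0.3646, 0.4344], [0.428, 0.4517], [0.4689, 0.3103], [0.3973, 0.2931]] [0.4147 0.3724] [np.float64(0.145), np.float64(0.066), np.float64(0.147), np.float64(0.074)]
long axis -75.41083578251775
red [429   0  30  12 225] [444.55111111   4.30222222] [0.49   0.5128 0.088 ]
red [ 313   26   54   54 2016] [338.92162698  52.17410714] [0.4149 0.3765 0.088 ]
```

View pics/z5.png

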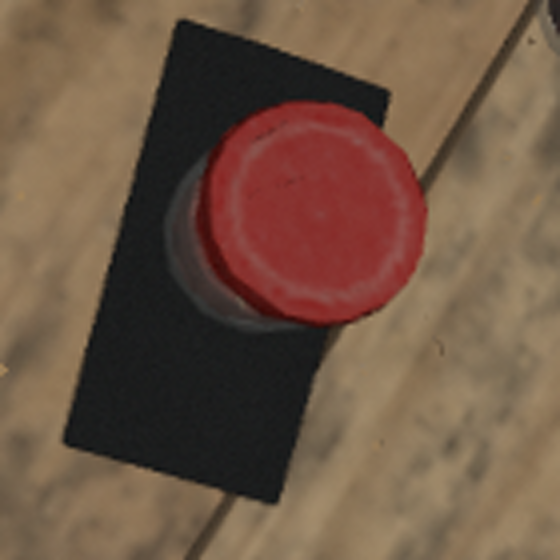

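View pics/z5b.png

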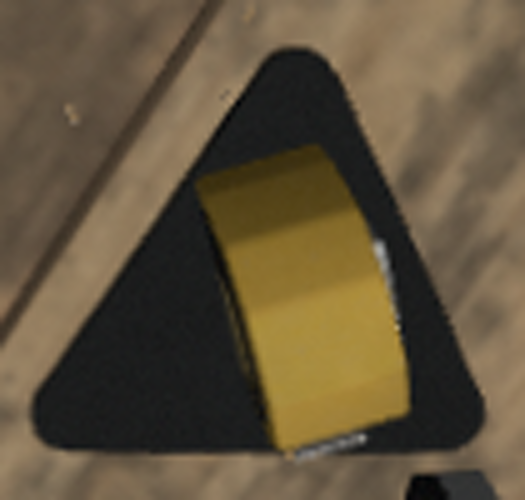

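```bash
python3 - <<'E'
from h import *
go(.416,0.375,.33)
E
```

```text
yaw now 30.5 q1 16 q6 -15 -> q6 there 12 | turn rv [0.05 0.02 0.  ]
   then shift mm [  88.3 -130.7   89.6] norm 181 t 3.73 pos [0.4063 0.2175 0.4196]
```

```bash

python3 -m jog '[{"grip":0,"x":18,"y":-26,"z":18,"rx":0,"ry":0,"rz":0},{"grip":0,"x":18,"y":-26,"z":18,"rx":0,"ry":0,"rz":0},{"grip":0,"x":18,"y":-26,"z":18,"rx":0,"ry":0,"rz":0},{"grip":0,"x":18,"y":-26,"z":18,"rx":0,"ry":0,"rz":0},{"grip":0,"x":16,"y":-26,"z":18,"rx":0,"ry":0,"rz":0},{"grip":0,"x":0,"y":0,"z":0,"rx":0,"ry":0,"rz":0}]'
python3 - <<'E'
from h import *
cap('wrist','w6'); cap('scene','s6'); go(.416,.375,.21)
E
```

```text
time: 4.23
eef_pos: [0.4163, 0.3751, 0.3246]
tcp_rot: [0.965, 0.263, -0.003, 0.001]
contact_force: [-0.9, -0.9, -1.1]
opening: 1.001
yaw now 30.4 q1 31 q6 1 -> q6 there 12 | turn rv [0.06 0.2  0.  ]
   then shift mm [  0.3  -1.9 118.1] norm 118 t 4.33 pos [0.4167 0.3732 0.3281]
```

View pics/w6.png

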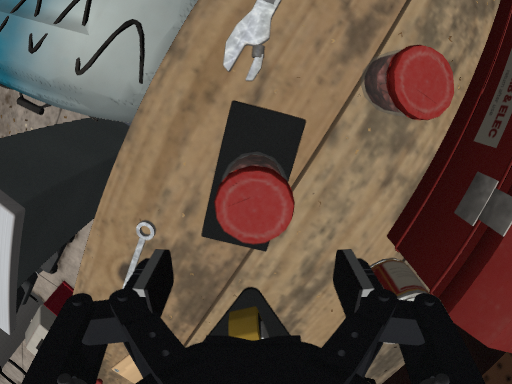

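View pics/s6.png

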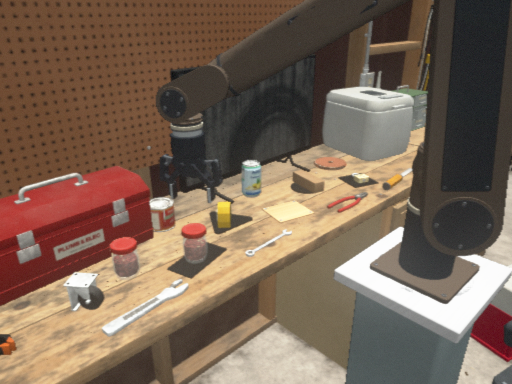

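```bash
python3 - <<'E'
from h import *
c=load('w6')
print('lid',onz(c,255,204,.09,True).round(4))
b=np.array([onz(c,*p,.005,True)[:2] for p in((234,101),(306,120),(266,250),(202,236))]); print('long',b.round(4).tolist(),b.mean(0).round(4),[np.linalg.norm(b[i]-b[i-1]).round(3) for i in range(4)])
v=b[2]+b[3]-b[0]-b[1]; print('axis',np.degrees(np.arctan2(v[1],v[0])))
E
```

```text
lid [0.414 0.38  0.09 ]
long [[0.3598, 0.4323], [0.429, 0.4523], [0.469, 0.3109], [0.3996, 0.2897]] [0.4144 0.3713] [np.float64(0.148), np.float64(0.072), np.float64(0.147), np.float64(0.073)]
axis -74.29273332542775
```

```bash

python3 -m jog '[{"grip":0,"x":0,"y":-2,"z":25,"rx":0,"ry":0,"rz":0},{"grip":0,"x":0,"y":-2,"z":25,"rx":0,"ry":0,"rz":0},{"grip":0,"x":0,"y":0,"z":25,"rx":0,"ry":0,"rz":0},{"grip":0,"x":0,"y":0,"z":25,"rx":0,"ry":0,"rz":0},{"grip":0,"x":0,"y":0,"z":18,"rx":0,"ry":0,"rz":0},{"grip":0,"x":0,"y":0,"z":0,"rx":0,"ry":0,"rz":0}]'
python3 -m jog '[{"grip":0.4,"x":0,"y":0,"z":0,"rx":0,"ry":0,"rz":0},{"grip":0.6,"x":0,"y":0,"z":0,"rx":0,"ry":0,"rz":0},{"grip":1,"x":0,"y":0,"z":0,"rx":0,"ry":0,"rz":0},{"grip":1,"x":0,"y":0,"z":0,"rx":0,"ry":0,"rz":0},{"grip":1,"x":0,"y":0,"z":0,"rx":0,"ry":0,"rz":0},{"grip":1,"x":0,"y":0,"z":0,"rx":0,"ry":0,"rz":0},{"grip":1,"x":0,"y":0,"z":0,"rx":0,"ry":0,"rz":0},{"grip":1,"x":0,"y":0,"z":0,"rx":0,"ry":0,"rz":0}]' 40
python3 - <<'E'
from h import *
cap('wrist','w7'); go(.45,.005,.26,10)
E
```

```text
time: 4.83
eef_pos: [0.4134, 0.3749, 0.2088]
tcp_rot: [0.965, 0.261, -0.003, 0.001]
contact_force: [-0.7, -0.3, 0.0]
opening: 1.006
time: 5.5
eef_pos: [0.4145, 0.378, 0.2145]
tcp_rot: [0.965, 0.263, 0.002, 0.0]
contact_force: [-1.0, -4.0, 6.7]
opening: 0.684
yaw now 30.5 q1 32 q6 2 -> q6 there -9 | turn rv [ 0.07 -0.22 20.53]
   then shift mm [-29.8 373.5 -45.5] norm 377 t 5.55 pos [0.4145 0.378  0.2145]
```

View pics/w7.png

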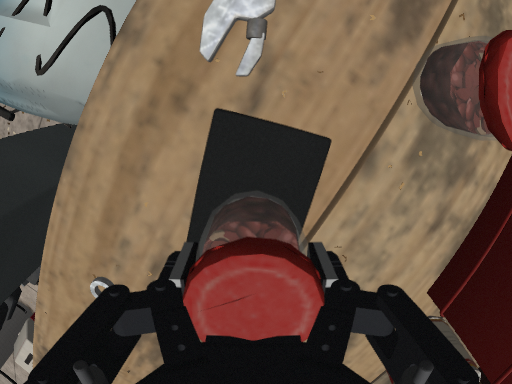

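```bash

python3 -m jog '[{"grip":1,"x":0,"y":0,"z":-8,"rx":0,"ry":0,"rz":0},{"grip":1,"x":0,"y":0,"z":-15,"rx":0,"ry":0,"rz":0},{"grip":1,"x":0,"y":0,"z":-20,"rx":0,"ry":0,"rz":0},{"grip":1,"x":0,"y":0,"z":-20,"rx":0,"ry":0,"rz":0},{"grip":1,"x":0,"y":0,"z":-12,"rx":0,"ry":0,"rz":0},{"grip":1,"x":0,"y":0,"z":-5,"rx":0,"ry":0,"rz":0},{"grip":1,"x":0,"y":0,"z":0,"rx":0,"ry":0,"rz":0}]'
python3 -m jog '[{"grip":1,"x":0,"y":0,"z":0,"rx":0,"ry":0,"rz":4},{"grip":1,"x":0,"y":0,"z":0,"rx":0,"ry":0,"rz":6},{"grip":1,"x":0,"y":0,"z":0,"rx":0,"ry":0,"rz":6},{"grip":1,"x":0,"y":0,"z":0,"rx":0,"ry":0,"rz":4.5},{"grip":1,"x":0,"y":10,"z":0,"rx":0,"ry":0,"rz":0},{"grip":1,"x":-2,"y":20,"z":0,"rx":0,"ry":0,"rz":0},{"grip":1,"x":-2,"y":28,"z":0,"rx":0,"ry":0,"rz":0},{"grip":1,"x":-2,"y":28,"z":0,"rx":0,"ry":0,"rz":0}]'
python3 - <<'E'
from h import *
cap('wrist','w8'); cap('scene','s8'); go(.45,.005,.29,10)
E
```

```text
time: 6.13
eef_pos: [0.4135, 0.3782, 0.2934]
tcp_rot: [0.965, 0.263, 0.002, -0.001]
contact_force: [0.5, 0.1, -3.1]
opening: 0.686
time: 6.8
eef_pos: [0.4217, 0.2909, 0.2904]
tcp_rot: [0.996, 0.089, -0.001, 0.001]
contact_force: [-0.2, 0.1, -2.6]
opening: 0.681
yaw now 9.9 q1 23 q6 13 -> q6 there -9 | turn rv [ 0.12  0.19 -0.06]
   then shift mm [-2.170e+01  2.845e+02  1.000e-01] norm 285 t 6.9 pos [0.422  0.289  0.2901]
```

View pics/s8.png

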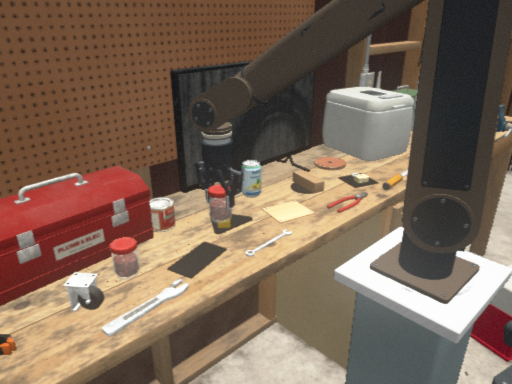

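```bash

python3 -m jog '[{"grip":1,"x":-2,"y":28,"z":0,"rx":0,"ry":0,"rz":0},{"grip":1,"x":-3,"y":32,"z":0,"rx":0,"ry":0,"rz":0},{"grip":1,"x":-3,"y":36,"z":0,"rx":0,"ry":0,"rz":0},{"grip":1,"x":-3,"y":36,"z":0,"rx":0,"ry":0,"rz":0},{"grip":1,"x":-3,"y":36,"z":0,"rx":0,"ry":0,"rz":0},{"grip":1,"x":-3,"y":36,"z":0,"rx":0,"ry":0,"rz":0},{"grip":1,"x":-3,"y":32,"z":0,"rx":0,"ry":0,"rz":0},{"grip":1,"x":-2,"y":24,"z":0,"rx":0,"ry":0,"rz":0}]'
python3 -m jog '[{"grip":1,"x":0,"y":16,"z":0,"rx":0,"ry":0,"rz":0},{"grip":1,"x":0,"y":8,"z":0,"rx":0,"ry":0,"rz":0},{"grip":1,"x":0,"y":0,"z":10,"rx":0,"ry":0,"rz":0},{"grip":1,"x":0,"y":0,"z":15,"rx":0,"ry":0,"rz":0},{"grip":1,"x":0,"y":0,"z":15,"rx":0,"ry":0,"rz":0},{"grip":1,"x":0,"y":0,"z":10,"rx":0,"ry":0,"rz":0},{"grip":1,"x":0,"y":0,"z":0,"rx":0,"ry":0,"rz":0}]'
python3 - <<'E'
from h import *
cap('wrist','w9'); go(.45,.005,.217,10)
E
```

```text
time: 7.57
eef_pos: [0.4452, 0.0301, 0.2911]
tcp_rot: [0.996, 0.087, -0.0, 0.0]
contact_force: [0.2, 0.5, -2.0]
opening: 0.683
time: 8.15
eef_pos: [0.4482, 0.0098, 0.2384]
tcp_rot: [0.996, 0.088, -0.003, -0.001]
contact_force: [-0.5, 0.1, -2.7]
opening: 0.683
yaw now 10.1 q1 -12 q6 -22 -> q6 there -9 | turn rv [-0.11  0.24  0.07]
   then shift mm [ 0.3  4.7 22.8] norm 23 t 8.2 pos [0.4489 0.0096 0.2398]
```

View pics/w9.png

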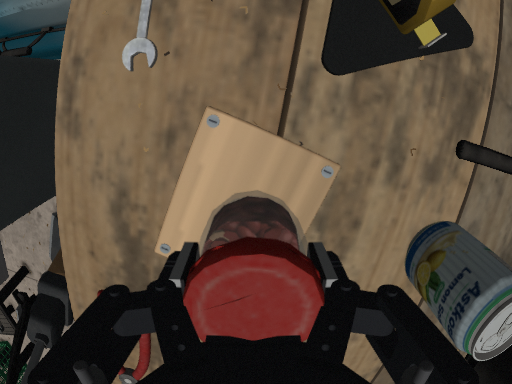

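```bash

python3 -m jog '[{"grip":1,"x":0,"y":4,"z":8,"rx":0,"ry":0,"rz":0},{"grip":1,"x":0,"y":0,"z":8,"rx":0,"ry":0,"rz":0},{"grip":1,"x":0,"y":0,"z":5,"rx":0,"ry":0,"rz":0},{"grip":1,"x":0,"y":0,"z":2,"rx":0,"ry":0,"rz":0},{"grip":1,"x":0,"y":0,"z":1,"rx":0,"ry":0,"rz":0},{"grip":1,"x":0,"y":0,"z":0,"rx":0,"ry":0,"rz":0},{"grip":1,"x":0,"y":0,"z":0,"rx":0,"ry":0,"rz":0}]'

```

```text
time: 8.78
eef_pos: [0.4507, 0.0047, 0.218]
tcp_rot: [0.996, 0.087, 0.0, 0.0]
contact_force: [0.0, 0.8, -1.8]
opening: 0.684
```

```bash

python3 -m jog '[{"grip":1,"x":0,"y":0,"z":2,"rx":0,"ry":0,"rz":0},{"grip":1,"x":0,"y":0,"z":1,"rx":0,"ry":0,"rz":0},{"grip":1,"x":0,"y":0,"z":1,"rx":0,"ry":0,"rz":0},{"grip":1,"x":0,"y":0,"z":0,"rx":0,"ry":0,"rz":0},{"grip":1,"x":0,"y":0,"z":0,"rx":0,"ry":0,"rz":0}]'

```

```text
time: 9.2
eef_pos: [0.4508, 0.0047, 0.2145]
tcp_rot: [0.996, 0.087, -0.0, 0.0]
contact_force: [-2.9, 0.7, 5.0]
opening: 0.684
```

```bash

python3 -m jog '[{"grip":0.25,"x":0,"y":0,"z":0,"rx":0,"ry":0,"rz":0},{"grip":0.15,"x":0,"y":0,"z":0,"rx":0,"ry":0,"rz":0},{"grip":0,"x":0,"y":0,"z":0,"rx":0,"ry":0,"rz":0},{"grip":0,"x":0,"y":0,"z":0,"rx":0,"ry":0,"rz":0},{"grip":0,"x":0,"y":0,"z":0,"rx":0,"ry":0,"rz":0},{"grip":0,"x":0,"y":0,"z":0,"rx":0,"ry":0,"rz":0}]'
python3 -m jog '[{"grip":0,"x":0,"y":0,"z":-10,"rx":0,"ry":0,"rz":0},{"grip":0,"x":0,"y":0,"z":-20,"rx":0,"ry":0,"rz":0},{"grip":0,"x":0,"y":0,"z":-30,"rx":0,"ry":0,"rz":0},{"grip":0,"x":0,"y":0,"z":-30,"rx":0,"ry":0,"rz":0},{"grip":0,"x":0,"y":0,"z":-30,"rx":0,"ry":0,"rz":0},{"grip":0,"x":0,"y":0,"z":-10,"rx":0,"ry":0,"rz":0},{"grip":0,"x":0,"y":0,"z":0,"rx":0,"ry":0,"rz":0}]'
python3 - <<'E'
from h import *
cap('wrist','w10');cap('scene','s10'); go(.5206,-.187,.33,76.3)
E
```

```text
time: 9.7
eef_pos: [0.4505, 0.0047, 0.2137]
tcp_rot: [0.996, 0.087, 0.0, -0.0]
contact_force: [0.6, 0.4, -0.6]
opening: 1.003
time: 10.28
eef_pos: [0.4514, 0.0046, 0.3478]
tcp_rot: [0.996, 0.087, 0.004, 0.001]
contact_force: [-0.2, -1.0, -0.2]
opening: 1.002
yaw now 10.0 q1 -12 q6 -22 -> q6 there -96 | turn rv [-2.000e-02  1.000e-02 -6.632e+01]
   then shift mm [-169.7  113.9   13.2] norm 205 t 10.38 pos [0.4502 0.0048 0.3432]
```

View pics/w10.png

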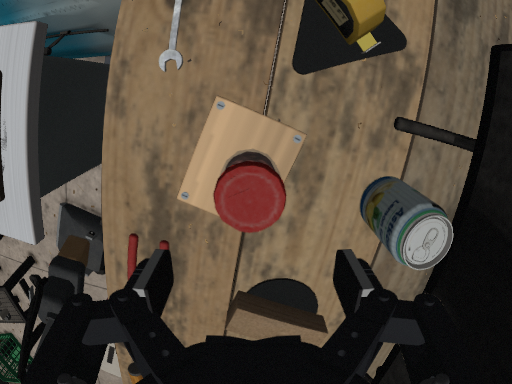

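View pics/s10.png

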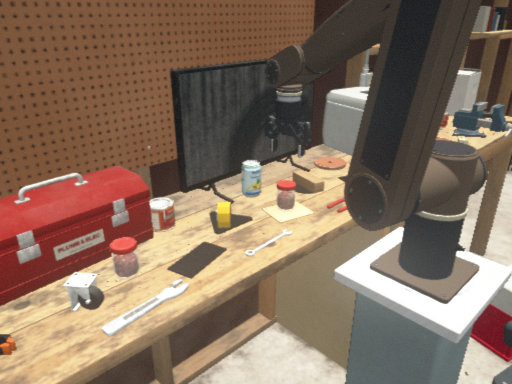

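```bash

python3 -m jog '[{"grip":0,"x":5,"y":30,"z":0,"rx":0,"ry":0,"rz":0},{"grip":0,"x":6,"y":36,"z":0,"rx":0,"ry":0,"rz":0},{"grip":0,"x":7,"y":36,"z":0,"rx":0,"ry":0,"rz":0},{"grip":0,"x":7,"y":36,"z":0,"rx":0,"ry":0,"rz":0},{"grip":0,"x":7,"y":36,"z":0,"rx":0,"ry":0,"rz":0},{"grip":0,"x":4,"y":27,"z":0,"rx":0,"ry":0,"rz":0},{"grip":0,"x":0,"y":0,"z":0,"rx":0,"ry":0,"rz":-7},{"grip":0,"x":0,"y":0,"z":0,"rx":0,"ry":0,"rz":-7}]'
python3 -m jog '[{"grip":0,"x":0,"y":0,"z":0,"rx":0,"ry":0,"rz":-7},{"grip":0,"x":0,"y":0,"z":0,"rx":0,"ry":0,"rz":-7},{"grip":0,"x":0,"y":0,"z":0,"rx":0,"ry":0,"rz":-7},{"grip":0,"x":0,"y":0,"z":0,"rx":0,"ry":0,"rz":-7},{"grip":0,"x":0,"y":0,"z":0,"rx":0,"ry":0,"rz":-7},{"grip":0,"x":0,"y":0,"z":0,"rx":0,"ry":0,"rz":-7},{"grip":0,"x":0,"y":0,"z":0,"rx":0,"ry":0,"rz":-7},{"grip":0,"x":0,"y":0,"z":0,"rx":0,"ry":0,"rz":-3}]'
python3 - <<'E'
from h import *
cap('wrist','w11'); go(.5206,-.187,.183,76.3)
E
```

```text
time: 11.05
eef_pos: [0.5205, -0.1886, 0.3402]
tcp_rot: [0.978, 0.209, -0.002, -0.002]
contact_force: [-0.2, -0.9, 1.0]
opening: 1.001
time: 11.72
eef_pos: [0.5201, -0.1867, 0.3403]
tcp_rot: [0.787, 0.617, -0.001, -0.003]
contact_force: [-1.0, -0.7, -0.2]
opening: 0.998
yaw now 76.2 q1 -30 q6 -106 -> q6 there -96 | turn rv [-0.32 -0.09 -0.06]
   then shift mm [ -0.2   0.5 157.3] norm 157 t 11.77 pos [ 0.5201 -0.1867  0.3403]
```

View pics/w11.png

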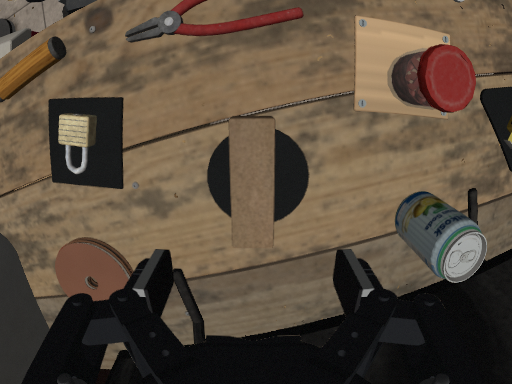

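```bash
python3 - <<'E'
from h import *
c=load('w11')
B=np.array([onz(c,*p,.043,True) for p in((230,117.5),(275,117),(274,248),(233,247.5))])[:,:2]
v=B[2]+B[3]-B[0]-B[1]
print('block',B.mean(0).round(4),[np.linalg.norm(B[i]-B[i-1]).round(4) for i in range(4)],np.degrees(np.arctan2(v[1],v[0])))
print('round',circ([onz(c,*p,.005,True) for p in((208,174),(212,154),(222,138),(230,131),(308,175),(305,155),(295,140),(278,128),(302,200),(290,214),(277,221),(213,200),(222,213),(230,219))]))
S=np.array([onz(c,*p,.005,True)[:2] for p in((49,99),(123,97),(123,188),(53,185))]);print('sq',S.mean(0).round(4),[np.linalg.norm(S[i]-S[i-1]).round(4) for i in range(4)])
print('pad body top',np.array([onz(c,*p,.026,True)[:2] for p in((59,113),(97,117),(92,147),(58,142))]).mean(0).round(4),'tip',onz(c,76,174,.015,True).round(4))
E
```

```text
block [ 0.5205 -0.1858] [np.float64(0.1297), np.float64(0.0401), np.float64(0.1307), np.float64(0.0419)] -13.316026876302033
round (array([ 0.52276793, -0.18123988,  0.05558449]), np.float64(0.0024834855456638827))
sq [ 0.433  -0.3662] [np.float64(0.1077), np.float64(0.1037), np.float64(0.103), np.float64(0.104)]
pad body top [ 0.4166 -0.357 ] tip [ 0.4639 -0.3837  0.015 ]
```

```bash

python3 -m jog '[{"grip":0,"x":0,"y":0,"z":20,"rx":0,"ry":0,"rz":0},{"grip":0,"x":0,"y":0,"z":30,"rx":0,"ry":0,"rz":0},{"grip":0,"x":0,"y":0,"z":35,"rx":0,"ry":0,"rz":0},{"grip":0,"x":0,"y":0,"z":35,"rx":0,"ry":0,"rz":0},{"grip":0,"x":0,"y":0,"z":25,"rx":0,"ry":0,"rz":0},{"grip":0,"x":0,"y":0,"z":12,"rx":0,"ry":0,"rz":0},{"grip":0,"x":0,"y":0,"z":0,"rx":0,"ry":0,"rz":0},{"grip":0,"x":0,"y":0,"z":0,"rx":0,"ry":0,"rz":0}]'
python3 -m jog '[{"grip":0.4,"x":0,"y":0,"z":0,"rx":0,"ry":0,"rz":0},{"grip":0.6,"x":0,"y":0,"z":0,"rx":0,"ry":0,"rz":0},{"grip":1,"x":0,"y":0,"z":0,"rx":0,"ry":0,"rz":0},{"grip":1,"x":0,"y":0,"z":0,"rx":0,"ry":0,"rz":0},{"grip":1,"x":0,"y":0,"z":0,"rx":0,"ry":0,"rz":0},{"grip":1,"x":0,"y":0,"z":0,"rx":0,"ry":0,"rz":0},{"grip":1,"x":0,"y":0,"z":0,"rx":0,"ry":0,"rz":0},{"grip":1,"x":0,"y":0,"z":0,"rx":0,"ry":0,"rz":0}]' 40
python3 - <<'E'
from h import *
go(.4145,.3715,.28,15.5)
E
```

```text
time: 12.43
eef_pos: [0.5205, -0.1869, 0.1858]
tcp_rot: [0.788, 0.615, -0.0, -0.001]
contact_force: [0.6, -0.6, 0.9]
opening: 0.999
time: 13.1
eef_pos: [0.5217, -0.1874, 0.1886]
tcp_rot: [0.788, 0.616, 0.001, 0.001]
contact_force: [0.1, 0.9, 6.7]
opening: 0.486
yaw now 76.0 q1 -30 q6 -106 -> q6 there 26 | turn rv [ 1.900e-01 -5.000e-02  6.049e+01]
   then shift mm [  46.1 -567.2  -91.4] norm 576 t 13.1 pos [ 0.5217 -0.1874  0.1886]
```

```bash

python3 -m jog '[{"grip":1,"x":0,"y":0,"z":-8,"rx":0,"ry":0,"rz":0},{"grip":1,"x":0,"y":0,"z":-18,"rx":0,"ry":0,"rz":0},{"grip":1,"x":0,"y":0,"z":-28,"rx":0,"ry":0,"rz":0},{"grip":1,"x":0,"y":0,"z":-34,"rx":0,"ry":0,"rz":0},{"grip":1,"x":0,"y":0,"z":-34,"rx":0,"ry":0,"rz":0},{"grip":1,"x":0,"y":0,"z":-22,"rx":0,"ry":0,"rz":0},{"grip":1,"x":0,"y":0,"z":-8,"rx":0,"ry":0,"rz":0},{"grip":1,"x":0,"y":0,"z":0,"rx":0,"ry":0,"rz":3}]'
python3 -m jog '[{"grip":1,"x":0,"y":0,"z":0,"rx":0,"ry":0,"rz":6},{"grip":1,"x":0,"y":0,"z":0,"rx":0,"ry":0,"rz":7},{"grip":1,"x":0,"y":0,"z":0,"rx":0,"ry":0,"rz":7},{"grip":1,"x":0,"y":0,"z":0,"rx":0,"ry":0,"rz":7},{"grip":1,"x":0,"y":0,"z":0,"rx":0,"ry":0,"rz":7},{"grip":1,"x":0,"y":0,"z":0,"rx":0,"ry":0,"rz":7},{"grip":1,"x":0,"y":0,"z":0,"rx":0,"ry":0,"rz":7},{"grip":1,"x":0,"y":0,"z":0,"rx":0,"ry":0,"rz":7}]'
python3 - <<'E'
from h import *
cap('wrist','w12'); go(.4145,.3715,.34,15.5)
E
```

```text
time: 13.77
eef_pos: [0.5211, -0.1872, 0.3416]
tcp_rot: [0.804, 0.594, 0.001, 0.002]
contact_force: [1.1, -0.2, -1.1]
opening: 0.482
time: 14.43
eef_pos: [0.5202, -0.1867, 0.3368]
tcp_rot: [0.988, 0.153, -0.001, -0.001]
contact_force: [-0.0, 0.9, -1.1]
opening: 0.487
yaw now 17.4 q1 -30 q6 -48 -> q6 there 26 | turn rv [-0.15  0.14  1.9 ]
   then shift mm [  47.3 -566.1   -3.2] norm 568 t 14.48 pos [ 0.5202 -0.1867  0.3368]
```

View pics/w12.png

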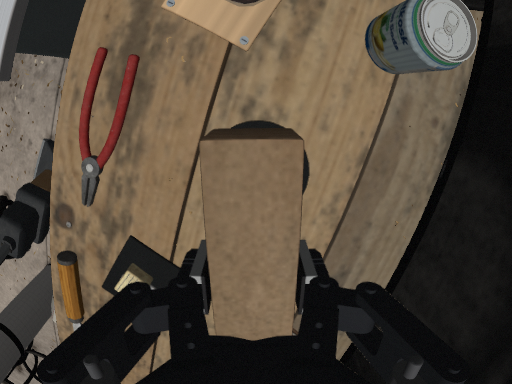

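```bash

python3 -m jog '[{"grip":1,"x":1,"y":-18,"z":0,"rx":0,"ry":0,"rz":2},{"grip":1,"x":2,"y":-28,"z":0,"rx":0,"ry":0,"rz":0},{"grip":1,"x":3,"y":-36,"z":0,"rx":0,"ry":0,"rz":0},{"grip":1,"x":3,"y":-40,"z":0,"rx":0,"ry":0,"rz":0},{"grip":1,"x":3,"y":-40,"z":0,"rx":0,"ry":0,"rz":0},{"grip":1,"x":3,"y":-40,"z":0,"rx":0,"ry":0,"rz":0},{"grip":1,"x":4,"y":-40,"z":0,"rx":0,"ry":0,"rz":0},{"grip":1,"x":4,"y":-40,"z":0,"rx":0,"ry":0,"rz":0}]'
python3 -m jog '[{"grip":1,"x":4,"y":-40,"z":0,"rx":0,"ry":0,"rz":0},{"grip":1,"x":4,"y":-40,"z":0,"rx":0,"ry":0,"rz":0},{"grip":1,"x":4,"y":-40,"z":0,"rx":0,"ry":0,"rz":0},{"grip":1,"x":4,"y":-40,"z":0,"rx":0,"ry":0,"rz":0},{"grip":1,"x":4,"y":-40,"z":0,"rx":0,"ry":0,"rz":0},{"grip":1,"x":2,"y":-28,"z":0,"rx":0,"ry":0,"rz":0},{"grip":1,"x":1,"y":-16,"z":0,"rx":0,"ry":0,"rz":0},{"grip":1,"x":0,"y":0,"z":0,"rx":0,"ry":0,"rz":0}]'
python3 - <<'E'
from h import *
cap('wrist','w13'); go(.4145,.3715,.24,15.5)
E
```

```text
time: 15.15
eef_pos: [0.4633, 0.092, 0.3376]
tcp_rot: [0.99, 0.14, -0.001, -0.0]
contact_force: [0.8, -0.3, -1.5]
opening: 0.485
time: 15.82
eef_pos: [0.4181, 0.3336, 0.3374]
tcp_rot: [0.99, 0.142, -0.001, -0.0]
contact_force: [0.1, 0.6, 0.0]
opening: 0.484
yaw now 16.3 q1 28 q6 11 -> q6 there 26 | turn rv [0.04 0.14 0.77]
   then shift mm [  6.5 -39.   97.3] norm 105 t 15.87 pos [0.4186 0.3322 0.3373]
```

View pics/w13.png

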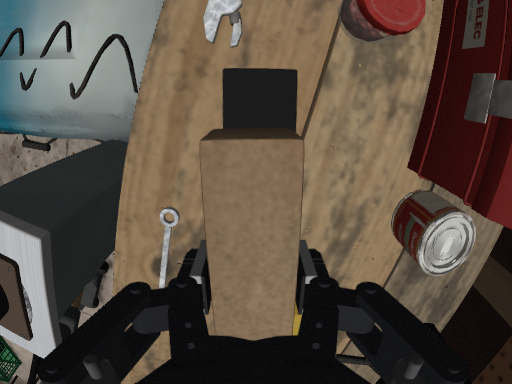

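```bash

python3 -m jog '[{"grip":1,"x":1,"y":-10,"z":8,"rx":0,"ry":0,"rz":0.8},{"grip":1,"x":2,"y":-12,"z":14,"rx":0,"ry":0,"rz":0},{"grip":1,"x":2,"y":-11,"z":20,"rx":0,"ry":0,"rz":0},{"grip":1,"x":1,"y":-6,"z":20,"rx":0,"ry":0,"rz":0},{"grip":1,"x":0,"y":0,"z":20,"rx":0,"ry":0,"rz":0},{"grip":1,"x":0,"y":0,"z":20,"rx":0,"ry":0,"rz":0},{"grip":1,"x":0,"y":0,"z":15,"rx":0,"ry":0,"rz":0},{"grip":1,"x":0,"y":0,"z":0,"rx":0,"ry":0,"rz":0}]'
python3 - <<'E'
from h import *
cap('wrist','w14'); go(.4145,.3715,.1895,15.5)
E
```

```text
time: 16.53
eef_pos: [0.4138, 0.3681, 0.2172]
tcp_rot: [0.991, 0.132, -0.004, 0.002]
contact_force: [-0.1, -1.2, -1.9]
opening: 0.482
yaw now 15.2 q1 31 q6 16 -> q6 there 26 | turn rv [ 0.11  0.33 -0.34]
   then shift mm [ 0.8 -2.8 29.7] norm 30 t 16.58 pos [0.4145 0.3686 0.2192]
```

View pics/w14.png

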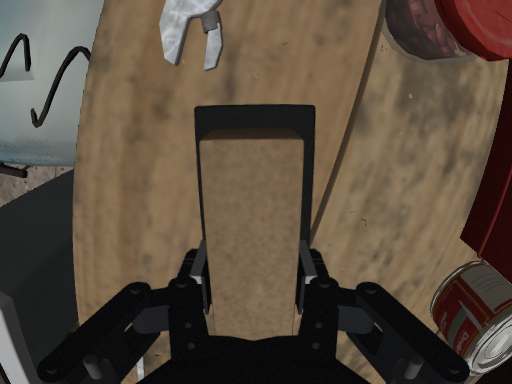

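```bash

python3 -m jog '[{"grip":1,"x":1,"y":-2,"z":10,"rx":0,"ry":0,"rz":0},{"grip":1,"x":1,"y":-1,"z":10,"rx":0,"ry":0,"rz":0},{"grip":1,"x":0,"y":0,"z":5,"rx":0,"ry":0,"rz":0},{"grip":1,"x":0,"y":0,"z":3,"rx":0,"ry":0,"rz":0},{"grip":1,"x":0,"y":0,"z":2,"rx":0,"ry":0,"rz":0},{"grip":1,"x":0,"y":0,"z":0,"rx":0,"ry":0,"rz":0},{"grip":1,"x":0,"y":0,"z":0,"rx":0,"ry":0,"rz":0}]'

```

```text
time: 17.17
eef_pos: [0.4163, 0.3739, 0.192]
tcp_rot: [0.991, 0.132, 0.0, -0.0]
contact_force: [0.8, 0.6, -1.2]
opening: 0.485
```

```bash

python3 -m jog '[{"grip":1,"x":0,"y":2,"z":0,"rx":0,"ry":0,"rz":0},{"grip":1,"x":0,"y":0,"z":2,"rx":0,"ry":0,"rz":0},{"grip":1,"x":0,"y":0,"z":1,"rx":0,"ry":0,"rz":0},{"grip":1,"x":0,"y":0,"z":1,"rx":0,"ry":0,"rz":0},{"grip":1,"x":0,"y":0,"z":0,"rx":0,"ry":0,"rz":0},{"grip":1,"x":0,"y":0,"z":0,"rx":0,"ry":0,"rz":0}]'

```

```text
time: 17.67
eef_pos: [0.4169, 0.372, 0.1886]
tcp_rot: [0.991, 0.132, -0.0, 0.0]
contact_force: [-1.5, -2.4, 4.8]
opening: 0.484
```

Contact. I'll release, rise and check the placing.

```bash

python3 -m jog '[{"grip":0.45,"x":0,"y":0,"z":0,"rx":0,"ry":0,"rz":0},{"grip":0.3,"x":0,"y":0,"z":0,"rx":0,"ry":0,"rz":0},{"grip":0,"x":0,"y":0,"z":0,"rx":0,"ry":0,"rz":0},{"grip":0,"x":0,"y":0,"z":0,"rx":0,"ry":0,"rz":0},{"grip":0,"x":0,"y":0,"z":0,"rx":0,"ry":0,"rz":0},{"grip":0,"x":0,"y":0,"z":0,"rx":0,"ry":0,"rz":0}]'
python3 -m jog '[{"grip":0,"x":0,"y":0,"z":-10,"rx":0,"ry":0,"rz":0},{"grip":0,"x":0,"y":4,"z":-20,"rx":0,"ry":0,"rz":0},{"grip":0,"x":0,"y":10,"z":-30,"rx":0,"ry":0,"rz":0},{"grip":0,"x":0,"y":12,"z":-30,"rx":0,"ry":0,"rz":0},{"grip":0,"x":0,"y":14,"z":-30,"rx":0,"ry":0,"rz":0},{"grip":0,"x":0,"y":14,"z":-25,"rx":0,"ry":0,"rz":0},{"grip":0,"x":0,"y":0,"z":0,"rx":0,"ry":0,"rz":0}]'
python3 - <<'E'
from h import *
cap('wrist','w15')
E
python3 -c "
import cv2
a=cv2.imread('pics/w15.png'); print(a.shape); cv2.imwrite('pics/z15.png',cv2.resize(a[60:260,160:350],None,fx=3,fy=3,interpolation=cv2.INTER_CUBIC))"
```

```text
time: 18.17
eef_pos: [0.4167, 0.3719, 0.1876]
tcp_rot: [0.991, 0.132, -0.0, -0.0]
contact_force: [1.2, -0.2, 1.0]
opening: 0.995
time: 18.75
eef_pos: [0.4328, 0.3191, 0.3402]
tcp_rot: [0.991, 0.131, 0.006, -0.002]
contact_force: [1.6, 0.8, 1.4]
opening: 1.002
(384, 512, 3)
```

View pics/z15.png

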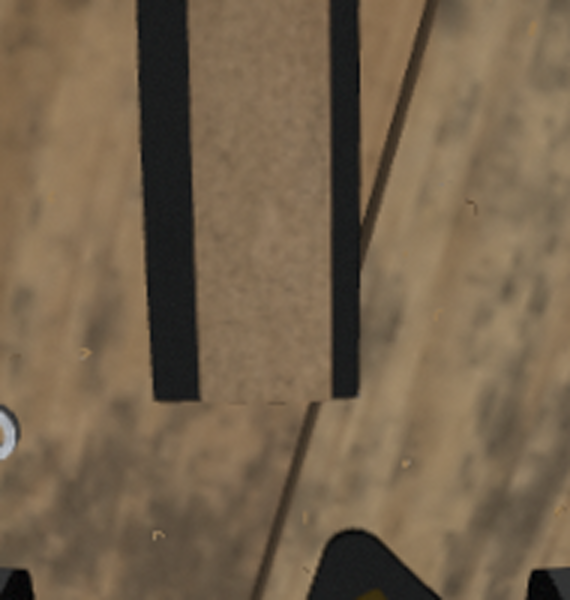

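```bash
python3 -c "
import cv2
a=cv2.imread('pics/w15.png'); cv2.imwrite('pics/z15b.png',cv2.resize(a[0:200,160:350],None,fx=3,fy=3,interpolation=cv2.INTER_CUBIC))"
```

```text
(no output)
```

View pics/z15b.png

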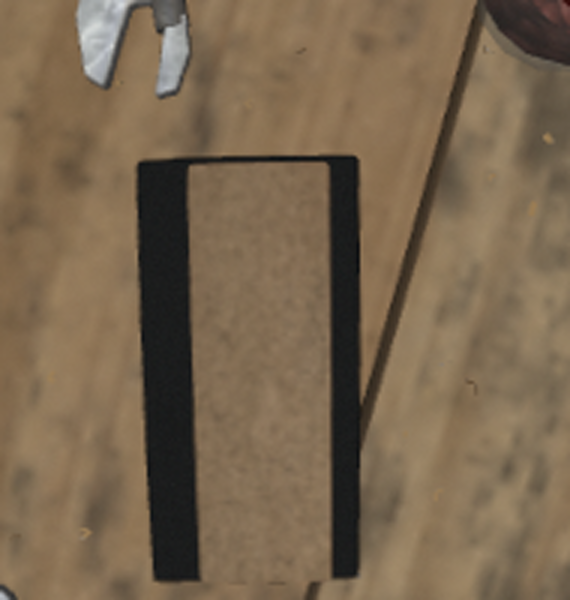

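```bash
python3 - <<'E'
from h import *
c=load('w15'); Q=lambda u,v,z: onz(c,160+u/3,v/3,z,True)[:2]
def q(P,z):
    B=np.array([Q(*p,z) for p in P]); v=B[2]+B[3]-B[0]-B[1]
    print(B.mean(0).round(4),[np.linalg.norm(B[i]-B[i-1]).round(4) for i in range(4)],np.degrees(np.arctan2(v[1],v[0])))
q(((188,164),(329,162),(331,582),(200,582)),.043)
q(((138,161),(357,156),(358,578),(154,580)),.005)
go(.45,.007,.345,15)
E
```

```text
[0.4174 0.3736] [np.float64(0.1287), np.float64(0.0411), np.float64(0.1293), np.float64(0.0414)] -74.14800880393192
[0.4143 0.3704] [np.float64(0.148), np.float64(0.0731), np.float64(0.1486), np.float64(0.0739)] -74.05544569162785
yaw now 15.1 q1 26 q6 11 -> q6 there -14 | turn rv [-0.09 -0.49  0.09]
   then shift mm [-63.5 306.5  -7.7] norm 313 t 18.8 pos [0.432  0.3195 0.3373]
```

```bash

python3 -m jog '[{"grip":0,"x":-5,"y":28,"z":0,"rx":0,"ry":0,"rz":0},{"grip":0,"x":-8,"y":38,"z":0,"rx":0,"ry":0,"rz":0},{"grip":0,"x":-8,"y":39,"z":0,"rx":0,"ry":0,"rz":0},{"grip":0,"x":-8,"y":39,"z":0,"rx":0,"ry":0,"rz":0},{"grip":0,"x":-8,"y":39,"z":0,"rx":0,"ry":0,"rz":0},{"grip":0,"x":-8,"y":39,"z":0,"rx":0,"ry":0,"rz":0},{"grip":0,"x":-8,"y":39,"z":0,"rx":0,"ry":0,"rz":0},{"grip":0,"x":-8,"y":39,"z":0,"rx":0,"ry":0,"rz":0}]'
python3 -m jog '[{"grip":0,"x":-2,"y":12,"z":0,"rx":0,"ry":0,"rz":0},{"grip":0,"x":0,"y":0,"z":0,"rx":0,"ry":0,"rz":0},{"grip":0,"x":0,"y":0,"z":0,"rx":0,"ry":0,"rz":0}]'
python3 - <<'E'
from h import *
c=cap('wrist','w16'); go(.45,.006,.212)
hsv=cv2.cvtColor(c['frame'],cv2.COLOR_RGB2HSV); m=((hsv[...,0]<8)|(hsv[...,0]>172))&(hsv[...,1]>140)&(hsv[...,2]>120); m=m.astype(np.uint8)*255
n,lb,st,ce=cv2.connectedComponentsWithStats(m)
for i in range(1,n):
    if st[i,4]>500: print('red',st[i],ce[i],onz(c,*ce[i],.088,True).round(4))
E
```

```text
time: 19.47
eef_pos: [0.4498, 0.0129, 0.3316]
tcp_rot: [0.991, 0.132, -0.001, -0.0]
contact_force: [0.9, 0.4, 0.3]
opening: 1.003
time: 19.72
eef_pos: [0.4515, 0.002, 0.3317]
tcp_rot: [0.991, 0.131, -0.001, -0.001]
contact_force: [-0.3, 0.3, -0.7]
opening: 1.001
yaw now 15.2 q1 -13 q6 -28 -> q6 there -14 | turn rv [-0.09  0.09 -0.  ]
   then shift mm [ -0.5  -3.5 119.8] norm 120 t 19.77 pos [0.4514 0.0027 0.3318]
red [ 216  170   75   69 3538] [252.83945732 203.64414924] [0.4509 0.0046 0.088 ]
```

View pics/w16.png

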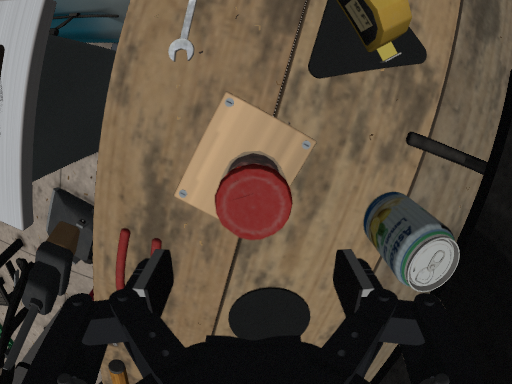

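Lid at (253,204), on target. I'll descend and grip.

```bash

python3 -m jog '[{"grip":0,"x":0,"y":-2,"z":20,"rx":0,"ry":0,"rz":0},{"grip":0,"x":0,"y":0,"z":25,"rx":0,"ry":0,"rz":0},{"grip":0,"x":0,"y":0,"z":28,"rx":0,"ry":0,"rz":0},{"grip":0,"x":0,"y":0,"z":25,"rx":0,"ry":0,"rz":0},{"grip":0,"x":0,"y":0,"z":15,"rx":0,"ry":0,"rz":0},{"grip":0,"x":0,"y":0,"z":6,"rx":0,"ry":0,"rz":0},{"grip":0,"x":0,"y":0,"z":0,"rx":0,"ry":0,"rz":0}]'
python3 -m jog '[{"grip":0.3,"x":0,"y":0,"z":0,"rx":0,"ry":0,"rz":0},{"grip":0.5,"x":0,"y":0,"z":0,"rx":0,"ry":0,"rz":0},{"grip":1,"x":0,"y":0,"z":0,"rx":0,"ry":0,"rz":0},{"grip":1,"x":0,"y":0,"z":0,"rx":0,"ry":0,"rz":0},{"grip":1,"x":0,"y":0,"z":0,"rx":0,"ry":0,"rz":0},{"grip":1,"x":0,"y":0,"z":0,"rx":0,"ry":0,"rz":0},{"grip":1,"x":0,"y":0,"z":0,"rx":0,"ry":0,"rz":0}]' 40
python3 -m jog '[{"grip":1,"x":0,"y":0,"z":-8,"rx":0,"ry":0,"rz":0},{"grip":1,"x":0,"y":0,"z":-15,"rx":0,"ry":0,"rz":0},{"grip":1,"x":0,"y":0,"z":-20,"rx":0,"ry":0,"rz":0},{"grip":1,"x":0,"y":0,"z":-20,"rx":0,"ry":0,"rz":0},{"grip":1,"x":0,"y":0,"z":-12,"rx":0,"ry":0,"rz":0},{"grip":1,"x":0,"y":0,"z":-5,"rx":0,"ry":0,"rz":0},{"grip":1,"x":0,"y":0,"z":0,"rx":0,"ry":0,"rz":0}]'
python3 - <<'E'
from h import *
go(.5235,-.1815,.293,-10)
E
```

```text
time: 20.35
eef_pos: [0.4503, 0.0056, 0.2119]
tcp_rot: [0.991, 0.133, -0.002, -0.001]
contact_force: [-1.3, 0.5, 0.9]
opening: 0.999
time: 20.93
eef_pos: [0.4518, 0.0042, 0.2154]
tcp_rot: [0.991, 0.132, 0.001, 0.0]
contact_force: [-2.4, 1.1, 6.7]
opening: 0.689
time: 21.52
eef_pos: [0.4515, 0.004, 0.2953]
tcp_rot: [0.991, 0.132, 0.002, 0.001]
contact_force: [-0.5, -0.3, -2.9]
opening: 0.685
yaw now 15.2 q1 -12 q6 -28 -> q6 there -9 | turn rv [ 0.06 -0.21 25.17]
   then shift mm [103.1 170.2   2.3] norm 199 t 21.52 pos [0.4515 0.004  0.2953]
```

```bash

python3 -m jog '[{"grip":1,"x":1,"y":10,"z":0,"rx":0,"ry":0,"rz":0},{"grip":1,"x":2,"y":20,"z":0,"rx":0,"ry":0,"rz":0},{"grip":1,"x":3,"y":30,"z":0,"rx":0,"ry":0,"rz":0},{"grip":1,"x":4,"y":34,"z":0,"rx":0,"ry":0,"rz":0},{"grip":1,"x":4,"y":34,"z":0,"rx":0,"ry":0,"rz":0},{"grip":1,"x":3,"y":30,"z":0,"rx":0,"ry":0,"rz":0},{"grip":1,"x":2,"y":22,"z":0,"rx":0,"ry":0,"rz":0},{"grip":1,"x":2,"y":12,"z":0,"rx":0,"ry":0,"rz":0}]'
python3 -m jog '[{"grip":1,"x":0,"y":6,"z":0,"rx":0,"ry":0,"rz":0},{"grip":1,"x":0,"y":0,"z":10,"rx":0,"ry":0,"rz":0},{"grip":1,"x":0,"y":0,"z":20,"rx":0,"ry":0,"rz":0},{"grip":1,"x":0,"y":0,"z":18,"rx":0,"ry":0,"rz":0},{"grip":1,"x":0,"y":0,"z":8,"rx":0,"ry":0,"rz":0},{"grip":1,"x":0,"y":0,"z":0,"rx":0,"ry":0,"rz":0}]'
python3 - <<'E'
from h import *
cap('wrist','w17'); go(.5235,-.1815,.216)
E
```

```text
time: 22.18
eef_pos: [0.522, -0.1788, 0.2921]
tcp_rot: [0.991, 0.131, -0.001, -0.0]
contact_force: [-0.8, -0.5, -1.4]
opening: 0.683
time: 22.68
eef_pos: [0.5217, -0.1797, 0.2341]
tcp_rot: [0.991, 0.133, -0.003, -0.002]
contact_force: [-0.8, 1.1, -2.7]
opening: 0.683
yaw now 15.2 q1 -30 q6 -45 -> q6 there -34 | turn rv [-0.18  0.17 -0.  ]
   then shift mm [ 0.6  1.5 19.9] norm 20 t 22.73 pos [ 0.5225 -0.1802  0.2359]
```

View pics/w17.png

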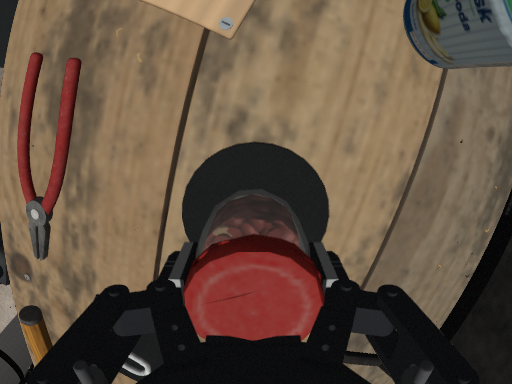

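```bash

python3 -m jog '[{"grip":1,"x":1,"y":1,"z":8,"rx":0,"ry":0,"rz":0},{"grip":1,"x":0,"y":0,"z":6,"rx":0,"ry":0,"rz":0},{"grip":1,"x":0,"y":0,"z":4,"rx":0,"ry":0,"rz":0},{"grip":1,"x":0,"y":0,"z":1,"rx":0,"ry":0,"rz":0},{"grip":1,"x":0,"y":0,"z":1,"rx":0,"ry":0,"rz":0},{"grip":1,"x":0,"y":0,"z":0,"rx":0,"ry":0,"rz":0},{"grip":1,"x":0,"y":0,"z":0,"rx":0,"ry":0,"rz":0}]'

```

```text
time: 23.32
eef_pos: [0.5247, -0.1823, 0.218]
tcp_rot: [0.991, 0.132, 0.0, 0.0]
contact_force: [0.4, -0.4, -2.3]
opening: 0.681
```

```bash

python3 -m jog '[{"grip":1,"x":0,"y":0,"z":2,"rx":0,"ry":0,"rz":0},{"grip":1,"x":0,"y":0,"z":1,"rx":0,"ry":0,"rz":0},{"grip":1,"x":0,"y":0,"z":0,"rx":0,"ry":0,"rz":0},{"grip":1,"x":0,"y":0,"z":0,"rx":0,"ry":0,"rz":0}]'

```

```text
time: 23.65
eef_pos: [0.5248, -0.1824, 0.2155]
tcp_rot: [0.991, 0.132, 0.0, 0.0]
contact_force: [-0.6, 0.4, 2.7]
opening: 0.686
```

```bash

python3 -m jog '[{"grip":0.25,"x":0,"y":0,"z":0,"rx":0,"ry":0,"rz":0},{"grip":0.15,"x":0,"y":0,"z":0,"rx":0,"ry":0,"rz":0},{"grip":0,"x":0,"y":0,"z":0,"rx":0,"ry":0,"rz":0},{"grip":0,"x":0,"y":0,"z":0,"rx":0,"ry":0,"rz":0},{"grip":0,"x":0,"y":0,"z":0,"rx":0,"ry":0,"rz":0},{"grip":0,"x":0,"y":0,"z":0,"rx":0,"ry":0,"rz":0}]'
python3 -m jog '[{"grip":0,"x":0,"y":0,"z":-10,"rx":0,"ry":0,"rz":0},{"grip":0,"x":0,"y":0,"z":-20,"rx":0,"ry":0,"rz":0},{"grip":0,"x":0,"y":0,"z":-30,"rx":0,"ry":0,"rz":0},{"grip":0,"x":0,"y":0,"z":-30,"rx":0,"ry":0,"rz":0},{"grip":0,"x":0,"y":0,"z":-30,"rx":0,"ry":0,"rz":0},{"grip":0,"x":0,"y":0,"z":-10,"rx":0,"ry":0,"rz":0},{"grip":0,"x":0,"y":0,"z":0,"rx":0,"ry":0,"rz":0}]'
python3 - <<'E'
from h import *
c=cap('wrist','w18'); go(.42,-.36,.345,62)
hsv=cv2.cvtColor(c['frame'],cv2.COLOR_RGB2HSV); m=((hsv[...,0]<8)|(hsv[...,0]>172))&(hsv[...,1]>140)&(hsv[...,2]>120); m=m.astype(np.uint8)*255
n,lb,st,ce=cv2.connectedComponentsWithStats(m)
for i in range(1,n):
    if st[i,4]>500: print('red',st[i],ce[i],onz(c,*ce[i],.088,True).round(4))
E
```

```text
time: 24.15
eef_pos: [0.5246, -0.1822, 0.2147]
tcp_rot: [0.991, 0.132, 0.0, 0.0]
contact_force: [-0.2, 0.3, -0.2]
opening: 1.001
time: 24.73
eef_pos: [0.5254, -0.1827, 0.3493]
tcp_rot: [0.991, 0.132, 0.003, 0.003]
contact_force: [1.1, -0.4, 0.4]
opening: 1.002
yaw now 15.2 q1 -30 q6 -45 -> q6 there -103 | turn rv [  0.2   -0.08 -46.82]
   then shift mm [-206.1   -9.1    1.4] norm 206 t 24.78 pos [ 0.5248 -0.1823  0.3464]
red [ 77  57  19 108 554] [ 83.2599278  109.43140794] [ 0.3677 -0.1437  0.088 ]
red [ 95  63  32 106 619] [112.57673667 115.76898223] [ 0.3976 -0.1439  0.088 ]
red [ 216  164   70   66 3140] [249.93535032 195.71783439] [ 0.525  -0.1818  0.088 ]
```

View pics/w18.png

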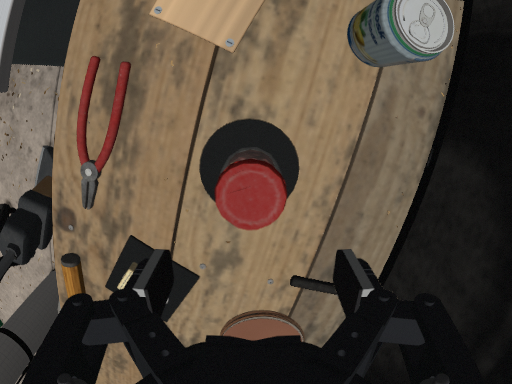

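```bash

python3 -m jog '[{"grip":0,"x":0,"y":0,"z":0,"rx":0,"ry":0,"rz":-7},{"grip":0,"x":0,"y":0,"z":0,"rx":0,"ry":0,"rz":-7},{"grip":0,"x":0,"y":0,"z":0,"rx":0,"ry":0,"rz":-7},{"grip":0,"x":0,"y":0,"z":0,"rx":0,"ry":0,"rz":-7},{"grip":0,"x":0,"y":0,"z":0,"rx":0,"ry":0,"rz":-7},{"grip":0,"x":0,"y":0,"z":0,"rx":0,"ry":0,"rz":-7},{"grip":0,"x":0,"y":0,"z":0,"rx":0,"ry":0,"rz":-5}]'
python3 -m jog '[{"grip":0,"x":-20,"y":-1,"z":0,"rx":0,"ry":0,"rz":0},{"grip":0,"x":-30,"y":-1,"z":0,"rx":0,"ry":0,"rz":0},{"grip":0,"x":-36,"y":-1,"z":0,"rx":0,"ry":0,"rz":0},{"grip":0,"x":-36,"y":-2,"z":0,"rx":0,"ry":0,"rz":0},{"grip":0,"x":-36,"y":-2,"z":0,"rx":0,"ry":0,"rz":0},{"grip":0,"x":-30,"y":-2,"z":0,"rx":0,"ry":0,"rz":0},{"grip":0,"x":-16,"y":0,"z":0,"rx":0,"ry":0,"rz":0},{"grip":0,"x":0,"y":0,"z":0,"rx":0,"ry":0,"rz":0}]'
python3 - <<'E'
from h import *
c=cap('wrist','w19'); c=cap('scene','s19');go(.42,-.36,.34,62)
E
python3 -c "
import cv2
a=cv2.imread('pics/s19.png'); cv2.imwrite('pics/z19.png',cv2.resize(a[40:220,250:450],None,fx=3,fy=3,interpolation=cv2.INTER_CUBIC))"
```

```text
time: 25.37
eef_pos: [0.5239, -0.1819, 0.3415]
tcp_rot: [0.855, 0.519, -0.001, -0.002]
contact_force: [-0.4, -0.4, 0.1]
opening: 0.999
time: 26.03
eef_pos: [0.4194, -0.3605, 0.3419]
tcp_rot: [0.857, 0.515, -0.001, -0.002]
contact_force: [0.0, -0.3, 0.1]
opening: 1.0
yaw now 62.1 q1 -51 q6 -113 -> q6 there -103 | turn rv [-0.23 -0.13  0.09]
   then shift mm [-1.9  0.1  2.3] norm 3 t 26.13 pos [ 0.4208 -0.3583  0.3423]
```

View pics/w19.png

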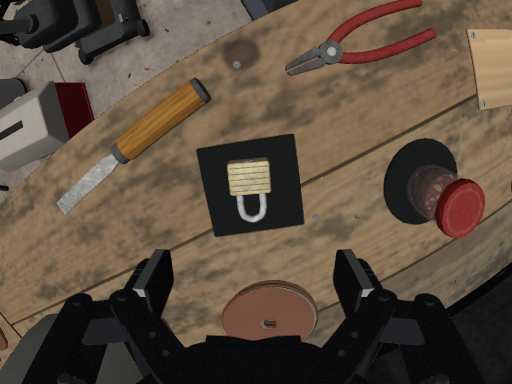

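View pics/z19.png

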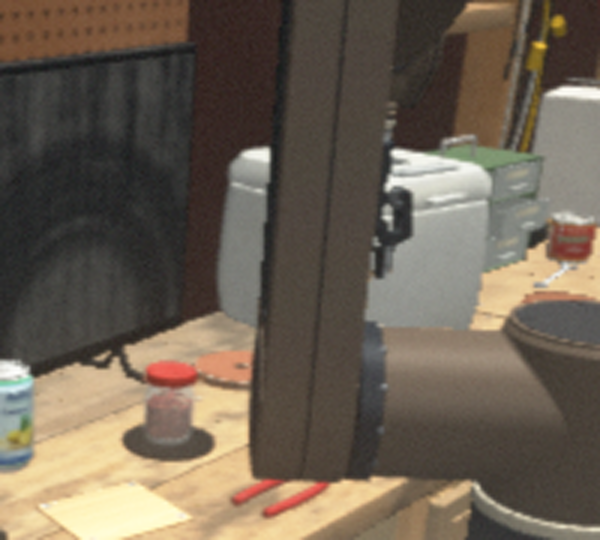

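```bash
python3 - <<'E'
from h import *
c=load('s6')
for p in((382,158),(325,147)): print('cool base',onz(c,*p,0).round(3))
for z in(.15,.2,.25): print(z,[onz(c,*p,z).round(3).tolist() for p in((325,95),(375,113),(408,105))])
d=load('side0')
for z in(.15,.2,.25): print('side',z,[onz(d,*p,z).round(3).tolist() for p in((175,307),(105,375),(267,343))])
w=load('w19')
for z in(.0,.1,.2,.25): print('wr',z,[onz(w,*p,z,True).round(3).tolist() for p in((45,317),(100,330),(130,375))])
S=np.array([onz(w,*p,.005,True)[:2] for p in((197,149.5),(294,134),(303,225),(214,236))]);print('sq',S.round(4).tolist(),S.mean(0).round(4),[np.linalg.norm(S[i]-S[i-1]).round(4) for i in range(4)])
E
python3 -c "
import cv2
a=cv2.imread('pics/w19.png'); cv2.imwrite('pics/z19b.png',cv2.resize(a[125:245,190:310],None,fx=5,fy=5,interpolation=cv2.INTER_CUBIC))"
```

```text
cool base [ 0.503 -0.661  0.   ]
cool base [ 0.766 -0.61   0.   ]
0.15 [[1.055, -0.971, 0.15], [0.635, -0.787, 0.15], [0.615, -1.053, 0.15]]
0.2 [[0.892, -0.753, 0.2], [0.522, -0.591, 0.2], [0.504, -0.825, 0.2]]
0.25 [[0.73, -0.535, 0.25], [0.409, -0.395, 0.25], [0.393, -0.598, 0.25]]
side 0.15 [[0.501, -0.517, 0.15], [0.43, -0.71, 0.15], [0.725, -0.551, 0.15]]
side 0.2 [[0.52, -0.552, 0.2], [0.453, -0.734, 0.2], [0.731, -0.584, 0.2]]
side 0.25 [[0.538, -0.587, 0.25], [0.475, -0.758, 0.25], [0.737, -0.616, 0.25]]
wr 0.0 [[0.47, -0.801, 0.0], [0.529, -0.699, 0.0], [0.642, -0.733, 0.0]]
wr 0.1 [[0.43, -0.646, 0.1], [0.47, -0.578, 0.1], [0.547, -0.6, 0.1]]
wr 0.2 [[0.39, -0.492, 0.2], [0.412, -0.456, 0.2], [0.452, -0.468, 0.2]]
wr 0.25 [[0.371, -0.415, 0.25], [0.382, -0.395, 0.25], [0.405, -0.402, 0.25]]
sq [[0.3668, -0.3985], [0.4003, -0.3012], [0.4983, -0.3369], [0.4624, -0.4337]] [ 0.4319 -0.3676] [np.float64(0.1019), np.float64(0.1029), np.float64(0.1042), np.float64(0.1033)]
```

View pics/z19b.png

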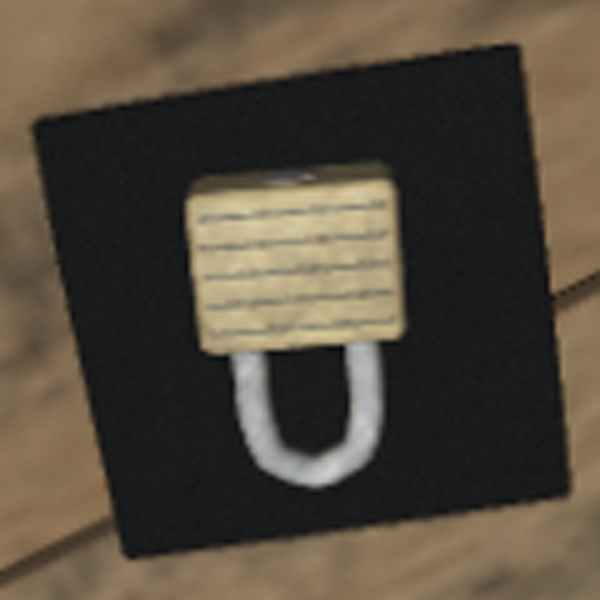

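```bash
python3 - <<'E'
from h import *
w=load('w19'); Q=lambda u,v,z: onz(w,190+u/5,125+v/5,z,True)[:2]
B=np.array([Q(*p,.026) for p in((187,193),(395,180),(405,338),(207,353))]); v=B[2]+B[3]-B[0]-B[1]
ang=np.degrees(np.arctan2(v[1],v[0])); print('body',B.mean(0).round(4),[np.linalg.norm(B[i]-B[i-1]).round(4) for i in range(4)],ang)
tip=Q(316,488,.015); print('tip',tip, np.degrees(np.arctan2(*(tip-B.mean(0))[::-1])),np.linalg.norm(tip-B.mean(0)))
b=B.mean(0); u=v/np.linalg.norm(v); print('padlock origin est',b+.017*u)
go(*b,.172,ang+90)
E
```

```text
body [ 0.416  -0.3615] [np.float64(0.0335), np.float64(0.041), np.float64(0.0328), np.float64(0.0403)] -23.062213922035607
tip [ 0.46450117 -0.38340934] -24.257083390283256 0.053222761780703176
padlock origin est [ 0.43161874 -0.36820317]
yaw now 62.1 q1 -51 q6 -113 -> q6 there -108 | turn rv [-0.22 -0.14 -4.85]
   then shift mm [ -4.9  -3.1 170.3] norm 170 t 26.13 pos [ 0.4208 -0.3583  0.3423]
```

```bash

python3 -m jog '[{"grip":0,"x":0,"y":0,"z":0,"rx":0,"ry":0,"rz":-4.7},{"grip":0,"x":-2,"y":-2,"z":25,"rx":0,"ry":0,"rz":0},{"grip":0,"x":-2,"y":-1,"z":30,"rx":0,"ry":0,"rz":0},{"grip":0,"x":-1,"y":0,"z":35,"rx":0,"ry":0,"rz":0},{"grip":0,"x":0,"y":0,"z":30,"rx":0,"ry":0,"rz":0},{"grip":0,"x":0,"y":0,"z":20,"rx":0,"ry":0,"rz":0},{"grip":0,"x":0,"y":0,"z":8,"rx":0,"ry":0,"rz":0},{"grip":0,"x":0,"y":0,"z":0,"rx":0,"ry":0,"rz":0}]'
python3 - <<'E'
from h import *
w=cap('wrist','w20'); go(.416,-.3615,.178,66.9)
E
```

```text
time: 26.8
eef_pos: [0.4164, -0.3597, 0.1935]
tcp_rot: [0.834, 0.552, -0.0, -0.003]
contact_force: [0.9, -0.2, -0.3]
opening: 1.001
yaw now 67.0 q1 -51 q6 -118 -> q6 there -108 | turn rv [-0.14 -0.08  0.06]
   then shift mm [-1.1 -0.6 17.7] norm 18 t 26.85 pos [ 0.417  -0.3607  0.1957]
```

View pics/w20.png

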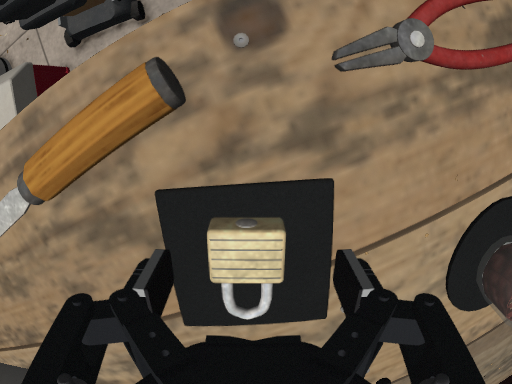

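```bash
python3 - <<'E'
from h import *
w=load('w20')
B=np.array([onz(w,*p,.026,True)[:2] for p in((207,228),(284,231),(285,283),(210,281))]);print(B.mean(0).round(4),[np.linalg.norm(B[i]-B[i-1]).round(4) for i in range(4)])
B=np.array([onz(w,*p,.026,True)[:2] for p in((207,231),(285,283))]);print(B.mean(0))
go(*B.mean(0),.178)
E
```

```text
[ 0.4146 -0.3614] [np.float64(0.0332), np.float64(0.0395), np.float64(0.0329), np.float64(0.0422)]
[ 0.41552752 -0.36113829]
yaw now 67.0 q1 -51 q6 -118 -> q6 there -108 | turn rv [-0.14 -0.09  0.  ]
   then shift mm [-1.  -1.2 17.7] norm 18 t 26.85 pos [ 0.417  -0.3607  0.1957]
```

```bash

python3 -m jog '[{"grip":0,"x":-1,"y":-1,"z":7,"rx":0,"ry":0,"rz":0},{"grip":0,"x":0,"y":0,"z":6,"rx":0,"ry":0,"rz":0},{"grip":0,"x":0,"y":0,"z":4,"rx":0,"ry":0,"rz":0},{"grip":0,"x":0,"y":0,"z":0,"rx":0,"ry":0,"rz":0},{"grip":0,"x":0,"y":0,"z":0,"rx":0,"ry":0,"rz":0}]'
python3 -m jog '[{"grip":0.4,"x":0,"y":0,"z":0,"rx":0,"ry":0,"rz":0},{"grip":0.6,"x":0,"y":0,"z":0,"rx":0,"ry":0,"rz":0},{"grip":1,"x":0,"y":0,"z":0,"rx":0,"ry":0,"rz":0},{"grip":1,"x":0,"y":0,"z":0,"rx":0,"ry":0,"rz":0},{"grip":1,"x":0,"y":0,"z":0,"rx":0,"ry":0,"rz":0},{"grip":1,"x":0,"y":0,"z":0,"rx":0,"ry":0,"rz":0},{"grip":1,"x":0,"y":0,"z":0,"rx":0,"ry":0,"rz":0}]' 60
```

```text
time: 27.27
eef_pos: [0.4154, -0.3625, 0.1799]
tcp_rot: [0.835, 0.551, 0.0, 0.0]
contact_force: [0.4, 0.2, -0.9]
opening: 1.0
time: 27.85
eef_pos: [0.4156, -0.3627, 0.1803]
tcp_rot: [0.834, 0.551, 0.0, 0.001]
contact_force: [-0.2, -0.9, 2.6]
opening: 0.475
```

```bash

python3 -m jog '[{"grip":1,"x":0,"y":0,"z":-8,"rx":0,"ry":0,"rz":0},{"grip":1,"x":0,"y":0,"z":-18,"rx":0,"ry":0,"rz":0},{"grip":1,"x":0,"y":0,"z":-28,"rx":0,"ry":0,"rz":0},{"grip":1,"x":0,"y":0,"z":-30,"rx":0,"ry":0,"rz":0},{"grip":1,"x":0,"y":0,"z":-24,"rx":0,"ry":0,"rz":0},{"grip":1,"x":0,"y":0,"z":-12,"rx":0,"ry":0,"rz":0},{"grip":1,"x":0,"y":0,"z":0,"rx":0,"ry":0,"rz":0}]'
python3 - <<'E'
from h import *
w=cap('wrist','w21'); go(.44,.008,.30)
E
```

```text
time: 28.43
eef_pos: [0.4159, -0.3629, 0.3029]
tcp_rot: [0.834, 0.551, 0.0, 0.003]
contact_force: [-0.1, 0.4, -1.2]
opening: 0.476
yaw now 66.9 q1 -52 q6 -119 -> q6 there -66 | turn rv [0.1  0.05 0.  ]
   then shift mm [ 350.3 -122.8    0.5] norm 371 t 28.48 pos [ 0.4154 -0.3624  0.3005]
```

View pics/w21.png

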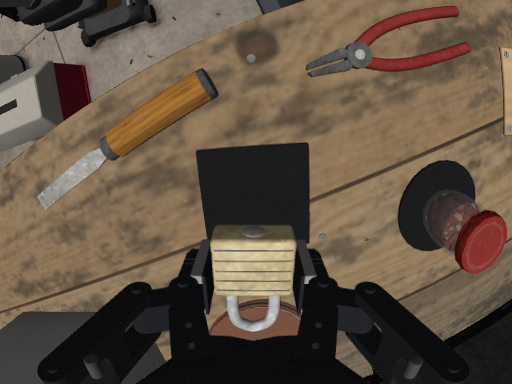

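Padlock held, body centred in the jaws at (253,263). Next I'll carry it to the board.

```bash

python3 -m jog '[{"grip":1,"x":14,"y":-5,"z":0,"rx":0,"ry":0,"rz":0},{"grip":1,"x":26,"y":-9,"z":0,"rx":0,"ry":0,"rz":0},{"grip":1,"x":36,"y":-12,"z":0,"rx":0,"ry":0,"rz":0},{"grip":1,"x":36,"y":-13,"z":0,"rx":0,"ry":0,"rz":0},{"grip":1,"x":36,"y":-13,"z":0,"rx":0,"ry":0,"rz":0},{"grip":1,"x":36,"y":-13,"z":0,"rx":0,"ry":0,"rz":0},{"grip":1,"x":36,"y":-13,"z":0,"rx":0,"ry":0,"rz":0},{"grip":1,"x":36,"y":-12,"z":0,"rx":0,"ry":0,"rz":0}]'
python3 -m jog '[{"grip":1,"x":36,"y":-12,"z":0,"rx":0,"ry":0,"rz":0},{"grip":1,"x":30,"y":-11,"z":5,"rx":0,"ry":0,"rz":0},{"grip":1,"x":18,"y":-7,"z":15,"rx":0,"ry":0,"rz":0},{"grip":1,"x":8,"y":-3,"z":20,"rx":0,"ry":0,"rz":0},{"grip":1,"x":0,"y":0,"z":25,"rx":0,"ry":0,"rz":0},{"grip":1,"x":0,"y":0,"z":20,"rx":0,"ry":0,"rz":0},{"grip":1,"x":0,"y":0,"z":10,"rx":0,"ry":0,"rz":0},{"grip":1,"x":0,"y":0,"z":0,"rx":0,"ry":0,"rz":0}]'
python3 - <<'E'
from h import *
w=cap('wrist','w22'); go(.44,.008,.182)
E
```

```text
time: 29.15
eef_pos: [0.4314, -0.0888, 0.2968]
tcp_rot: [0.835, 0.551, -0.001, -0.003]
contact_force: [0.7, 0.4, -2.4]
opening: 0.48
time: 29.82
eef_pos: [0.4363, 0.0069, 0.2006]
tcp_rot: [0.834, 0.551, -0.003, -0.004]
contact_force: [-0.5, -0.5, -1.7]
opening: 0.478
yaw now 66.9 q1 -12 q6 -79 -> q6 there -66 | turn rv [-0.35  0.06 -0.  ]
   then shift mm [ 2.4  1.8 20.5] norm 21 t 29.87 pos [0.4374 0.0065 0.2025]
```

View pics/w22.png

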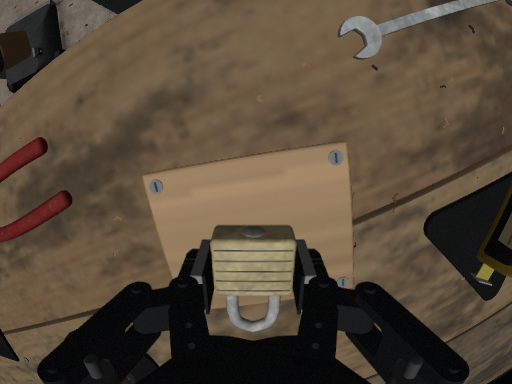

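```bash

python3 -m jog '[{"grip":1,"x":-2,"y":0,"z":8,"rx":0,"ry":0,"rz":0},{"grip":1,"x":-2,"y":0,"z":6,"rx":0,"ry":0,"rz":0},{"grip":1,"x":0,"y":0,"z":3,"rx":0,"ry":0,"rz":0},{"grip":1,"x":0,"y":0,"z":2,"rx":0,"ry":0,"rz":0},{"grip":1,"x":0,"y":0,"z":0,"rx":0,"ry":0,"rz":0},{"grip":1,"x":0,"y":0,"z":0,"rx":0,"ry":0,"rz":0}]'

```

```text
time: 30.37
eef_pos: [0.4375, 0.0022, 0.186]
tcp_rot: [0.835, 0.551, 0.0, 0.0]
contact_force: [-0.5, 0.4, -1.6]
opening: 0.477
```

```bash

python3 -m jog '[{"grip":1,"x":0,"y":0,"z":2,"rx":0,"ry":0,"rz":0},{"grip":1,"x":0,"y":0,"z":2,"rx":0,"ry":0,"rz":0},{"grip":1,"x":0,"y":0,"z":1,"rx":0,"ry":0,"rz":0},{"grip":1,"x":0,"y":0,"z":0,"rx":0,"ry":0,"rz":0},{"grip":1,"x":0,"y":0,"z":0,"rx":0,"ry":0,"rz":0}]'

```

```text
time: 30.78
eef_pos: [0.4373, 0.0023, 0.1807]
tcp_rot: [0.834, 0.551, -0.0, -0.0]
contact_force: [0.4, 0.1, -2.2]
opening: 0.479
```

```bash

python3 -m jog '[{"grip":1,"x":0,"y":0,"z":1,"rx":0,"ry":0,"rz":0},{"grip":1,"x":0,"y":0,"z":0,"rx":0,"ry":0,"rz":0},{"grip":0.45,"x":0,"y":0,"z":0,"rx":0,"ry":0,"rz":0},{"grip":0.35,"x":0,"y":0,"z":0,"rx":0,"ry":0,"rz":0},{"grip":0.3,"x":0,"y":0,"z":0,"rx":0,"ry":0,"rz":0},{"grip":0.3,"x":0,"y":0,"z":0,"rx":0,"ry":0,"rz":0},{"grip":0.3,"x":0,"y":0,"z":0,"rx":0,"ry":0,"rz":0}]'
python3 -m jog '[{"grip":0.3,"x":0,"y":0,"z":-10,"rx":0,"ry":0,"rz":0},{"grip":0.3,"x":0,"y":0,"z":-20,"rx":0,"ry":0,"rz":0},{"grip":0,"x":0,"y":0,"z":-30,"rx":0,"ry":0,"rz":0},{"grip":0,"x":0,"y":0,"z":-36,"rx":0,"ry":0,"rz":0},{"grip":0,"x":0,"y":0,"z":-36,"rx":0,"ry":0,"rz":0},{"grip":0,"x":0,"y":0,"z":-20,"rx":0,"ry":0,"rz":0},{"grip":0,"x":0,"y":0,"z":0,"rx":0,"ry":0,"rz":0}]'
python3 - <<'E'
from h import *
w=cap('wrist','w23'); go(.51,.19,.34)
E
```

```text
time: 31.37
eef_pos: [0.4374, 0.0023, 0.1797]
tcp_rot: [0.834, 0.551, 0.0, 0.0]
contact_force: [-0.4, 0.1, -0.6]
opening: 0.704
time: 31.95
eef_pos: [0.4389, 0.002, 0.3384]
tcp_rot: [0.834, 0.551, 0.004, 0.005]
contact_force: [0.3, -0.6, 1.2]
opening: 0.999
yaw now 66.9 q1 -13 q6 -80 -> q6 there -46 | turn rv [ 0.43 -0.08 -0.  ]
   then shift mm [201.   -7.5  -4.6] norm 201 t 32.0 pos [0.438  0.0022 0.3354]
```

View pics/w23.png

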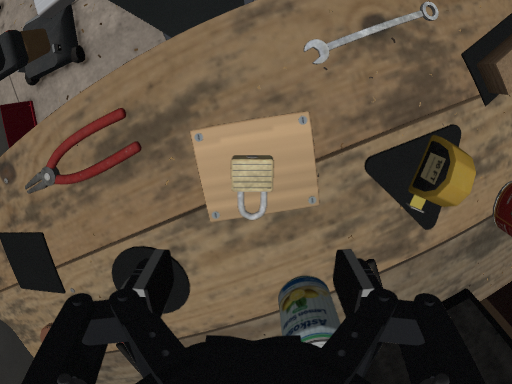

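```bash

python3 -m jog '[{"grip":0,"x":20,"y":-1,"z":0,"rx":0,"ry":0,"rz":0},{"grip":0,"x":32,"y":-1,"z":0,"rx":0,"ry":0,"rz":0},{"grip":0,"x":36,"y":-1,"z":0,"rx":0,"ry":0,"rz":0},{"grip":0,"x":36,"y":-1,"z":0,"rx":0,"ry":0,"rz":0},{"grip":0,"x":36,"y":-1,"z":0,"rx":0,"ry":0,"rz":0},{"grip":0,"x":28,"y":-1,"z":0,"rx":0,"ry":0,"rz":0},{"grip":0,"x":12,"y":-1,"z":0,"rx":0,"ry":0,"rz":5},{"grip":0,"x":0,"y":0,"z":0,"rx":0,"ry":0,"rz":7}]'
python3 -m jog '[{"grip":0,"x":0,"y":0,"z":0,"rx":0,"ry":0,"rz":3},{"grip":0,"x":0,"y":0,"z":0,"rx":0,"ry":0,"rz":0}]'
python3 - <<'E'
from h import *
w=cap('wrist','w24'); cap('scene','s24'); go(.51,.195,.34)
E
python3 -c "
import cv2
a=cv2.imread('pics/w24.png'); cv2.imwrite('pics/z24.png',cv2.resize(a[100:250,170:340],None,fx=4,fy=4,interpolation=cv2.INTER_CUBIC))"
```

```text
time: 32.67
eef_pos: [0.5093, 0.1913, 0.3298]
tcp_rot: [0.888, 0.46, -0.001, -0.001]
contact_force: [0.4, 0.3, 0.0]
opening: 1.002
time: 32.83
eef_pos: [0.5088, 0.1893, 0.3296]
tcp_rot: [0.899, 0.437, -0.002, -0.001]
contact_force: [-0.2, -0.5, 0.1]
opening: 1.002
yaw now 52.0 q1 10 q6 -42 -> q6 there -31 | turn rv [-0.11  0.12 -0.  ]
   then shift mm [ 5.5 -2.9 -9.8] norm 12 t 32.93 pos [0.5089 0.1889 0.3302]
```

View pics/w24.png

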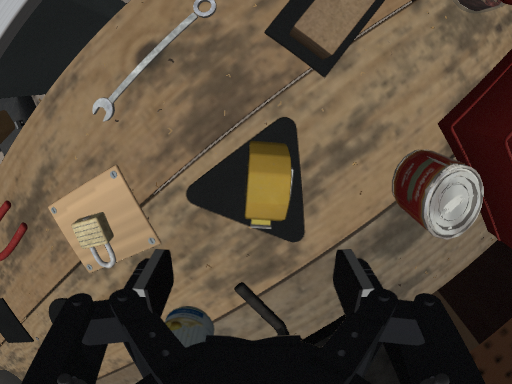

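View pics/z24.png

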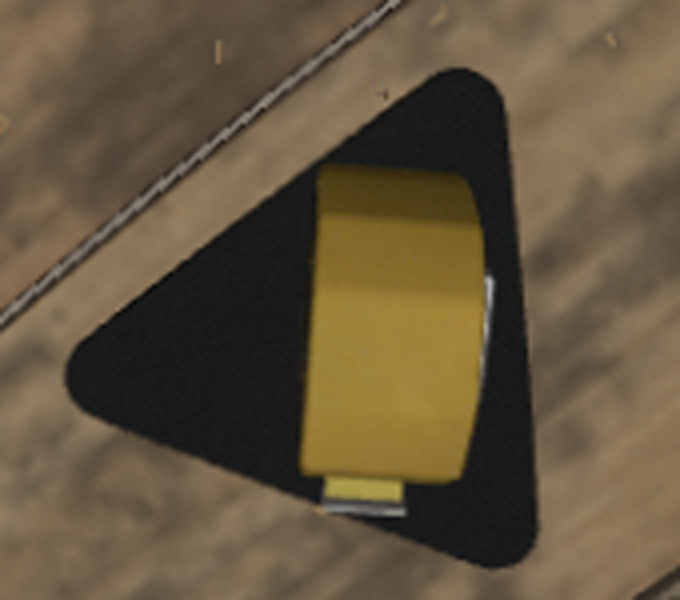

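View pics/s24.png

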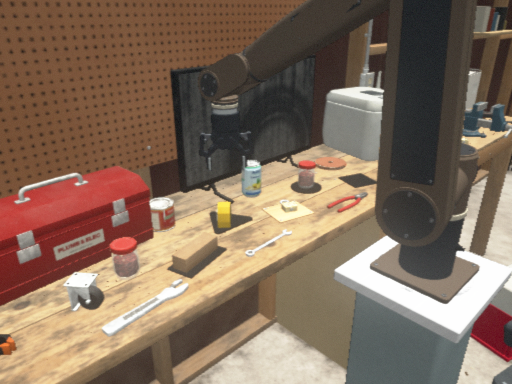

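```bash
python3 - <<'E'
from h import *
w=load('w24'); Q=lambda u,v,z: onz(w,170+u/4,100+v/4,z,True)[:2]
def seg(a,b,z,n):
    A,B=Q(*a,z),Q(*b,z); d=B-A; print(n,A.round(4),B.round(4),'mid',((A+B)/2).round(4),'len',np.linalg.norm(d).round(4),'ang',np.degrees(np.arctan2(d[1],d[0])).round(1))
seg((316,292),(486,297),.07,'ridge1');seg((310,410),(478,413),.065,'ridge2');seg((318,172),(455,172),.04,'back');seg((303,473),(462,483),.04,'front')
seg((323,507),(405,515),.012,'hook');seg((325,500),(404,503),.014,'hookroot')
seg((313,330),(481,375),.068,'mid')
def L(a,b): return np.cross([*a,1],[*b,1])
l=[L(Q(110,310,.005),Q(420,85,.005)),L(Q(507,130,.005),Q(537,510,.005)),L(Q(100,408,.005),Q(460,560,.005))]
V=[]
for i in range(3):
    p=np.cross(l[i],l[(i+1)%3]); V.append(p[:2]/p[2])
V=np.array(V); print('tri',V.mean(0).round(4),[np.linalg.norm(V[i]-V[i-1]).round(4) for i in range(3)])
B=np.array([onz(w,*p,.026,True)[:2] for p in((74,219),(103,213),(108,243),(83,249))]); print('pad body',B.mean(0))
E
```

```text
ridge1 [0.489  0.2006] [0.5107 0.2268] mid [0.4999 0.2137] len 0.034 ang 50.3
ridge2 [0.5093 0.1829] [0.5317 0.2103] mid [0.5205 0.1966] len 0.0354 ang 50.8
back [0.4738 0.2126] [0.4922 0.2364] mid [0.483  0.2245] len 0.0301 ang 52.2
front [0.5278 0.1654] [0.5533 0.1936] mid [0.5405 0.1795] len 0.038 ang 47.9
hook [0.5478 0.1552] [0.5632 0.171 ] mid [0.5555 0.1631] len 0.022 ang 45.7
hookroot [0.5458 0.1575] [0.5594 0.1734] mid [0.5526 0.1654] len 0.0209 ang 49.4
mid [0.4953 0.1949] [0.5242 0.2161] mid [0.5097 0.2055] len 0.0359 ang 36.4
tri [0.5196 0.1881] [np.float64(0.1516), np.float64(0.1559), np.float64(0.1564)]
pad body [0.43848676 0.0095836 ]
```

```bash
python3 - <<'E'
from h import *
w=load('w24'); v=load('w4')
def tri(a,b):
    o1,d1=ray(w,170+a[0]/4,100+a[1]/4,True); o2,d2=ray(v,270+b[0]/5,30+b[1]/5,True)
    A=np.stack([d1,-d2],1); s,*_=np.linalg.lstsq(A,o2-o1,rcond=None); p,q=o1+s[0]*d1,o2+s[1]*d2
    u=np.array([-.766,.643]);x=np.array([.643,.766]); m=(p+q)/2
    print(m.round(4),'gap',np.linalg.norm(p-q).round(4),'along',m[:2]@u,'across',m[:2]@x)
tri((303,474),(308,433)); tri((318,170),(143,208)); tri((462,483),(440,320)); tri((323,510),(368,470)); tri((405,515),(430,423))
u=np.array([-.766,.643]);x=np.array([.643,.766])
for t in(np.array([.4999,.2137]),np.array([.5205,.1966])): print('ridge across',t@x)
go(.5,.2,.3,50.3)
E
```

```text
[0.5278 0.1625 0.0316] gap 0.0056 along -0.2997795895416386 across 0.4638570854613257
[0.4771 0.2097 0.0108] gap 0.0006 along -0.23063483444301114 across 0.46735951498279094
[0.546  0.1959 0.0539] gap 0.0026 along -0.29229095371127223 across 0.5011791601454951
[0.5471 0.1559 0.016 ] gap 0.0001 along -0.3188438607086136 across 0.4711918764395476
[0.5617 0.1717 0.0152] gap 0.0004 along -0.3198119068217163 across 0.4926926353497894
ridge across 0.4851299
ridge across 0.48527709999999996
yaw now 52.0 q1 10 q6 -42 -> q6 there -28 | turn rv [-0.11  0.12  1.67]
   then shift mm [  2.9 -14.   30.2] norm 33 t 32.93 pos [0.5089 0.1889 0.3302]
```

```bash

python3 -m jog '[{"grip":0,"x":0,"y":0,"z":0,"rx":0,"ry":0,"rz":1.7},{"grip":0,"x":5,"y":1,"z":15,"rx":0,"ry":0,"rz":0},{"grip":0,"x":5,"y":1,"z":25,"rx":0,"ry":0,"rz":0},{"grip":0,"x":3,"y":0,"z":30,"rx":0,"ry":0,"rz":0},{"grip":0,"x":0,"y":0,"z":15,"rx":0,"ry":0,"rz":0},{"grip":0,"x":0,"y":0,"z":0,"rx":0,"ry":0,"rz":0},{"grip":0,"x":0,"y":0,"z":0,"rx":0,"ry":0,"rz":0}]'
python3 - <<'E'
from h import *
w=cap('wrist','w25'); go(.519,.198,.19,50.3)
E
```

```text
time: 33.52
eef_pos: [0.5188, 0.1973, 0.2455]
tcp_rot: [0.906, 0.424, -0.001, -0.0]
contact_force: [-0.4, 0.2, 0.8]
opening: 0.998
yaw now 50.2 q1 10 q6 -40 -> q6 there -29 | turn rv [ 0.01 -0.01 -0.11]
   then shift mm [ 0.1 -0.7 57.1] norm 57 t 33.57 pos [0.5195 0.1975 0.2471]
```

View pics/w25.png

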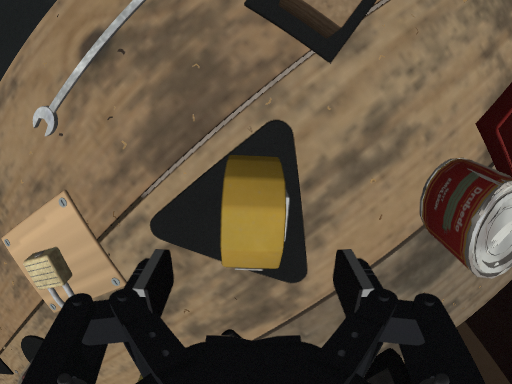

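```bash

python3 -m jog '[{"grip":0,"x":0,"y":0,"z":15,"rx":0,"ry":0,"rz":0},{"grip":0,"x":0,"y":0,"z":18,"rx":0,"ry":0,"rz":0},{"grip":0,"x":0,"y":0,"z":15,"rx":0,"ry":0,"rz":0},{"grip":0,"x":0,"y":0,"z":8,"rx":0,"ry":0,"rz":0},{"grip":0,"x":0,"y":0,"z":0,"rx":0,"ry":0,"rz":0},{"grip":0,"x":0,"y":0,"z":0,"rx":0,"ry":0,"rz":0}]'
python3 -m jog '[{"grip":0.4,"x":0,"y":0,"z":0,"rx":0,"ry":0,"rz":0},{"grip":0.6,"x":0,"y":0,"z":0,"rx":0,"ry":0,"rz":0},{"grip":0.8,"x":0,"y":0,"z":0,"rx":0,"ry":0,"rz":0},{"grip":1,"x":0,"y":0,"z":0,"rx":0,"ry":0,"rz":0},{"grip":1,"x":0,"y":0,"z":0,"rx":0,"ry":0,"rz":0},{"grip":1,"x":0,"y":0,"z":0,"rx":0,"ry":0,"rz":0},{"grip":1,"x":0,"y":0,"z":0,"rx":0,"ry":0,"rz":0},{"grip":1,"x":0,"y":0,"z":0,"rx":0,"ry":0,"rz":0}]' 40
python3 -m jog '[{"grip":1,"x":0,"y":0,"z":-8,"rx":0,"ry":0,"rz":0},{"grip":1,"x":0,"y":0,"z":-18,"rx":0,"ry":0,"rz":0},{"grip":1,"x":0,"y":0,"z":-28,"rx":0,"ry":0,"rz":0},{"grip":1,"x":0,"y":0,"z":-32,"rx":0,"ry":0,"rz":0},{"grip":1,"x":0,"y":0,"z":-24,"rx":0,"ry":0,"rz":0},{"grip":1,"x":0,"y":0,"z":-16,"rx":0,"ry":0,"rz":0},{"grip":1,"x":0,"y":0,"z":-4,"rx":0,"ry":0,"rz":0},{"grip":1,"x":0,"y":0,"z":0,"rx":0,"ry":0,"rz":0}]'
python3 - <<'E'
from h import *
w=cap('wrist','w26'); go(.4294,-.3649,.32)
E
```

```text
time: 34.07
eef_pos: [0.5198, 0.1977, 0.1918]
tcp_rot: [0.906, 0.424, 0.001, 0.0]
contact_force: [0.3, 0.5, -0.0]
opening: 0.999
time: 34.73
eef_pos: [0.5197, 0.1976, 0.1917]
tcp_rot: [0.906, 0.424, 0.0, 0.0]
contact_force: [-1.5, -1.5, 4.6]
opening: 0.42
time: 35.4
eef_pos: [0.5193, 0.1978, 0.3218]
tcp_rot: [0.906, 0.424, 0.001, 0.0]
contact_force: [0.3, 0.1, -3.9]
opening: 0.415
yaw now 50.2 q1 10 q6 -40 -> q6 there -91 | turn rv [-0.03  0.02 -0.  ]
   then shift mm [-4.894e+02  2.915e+02  1.000e-01] norm 570 t 35.45 pos [0.5189 0.1977 0.3201]
```

View pics/w26.png

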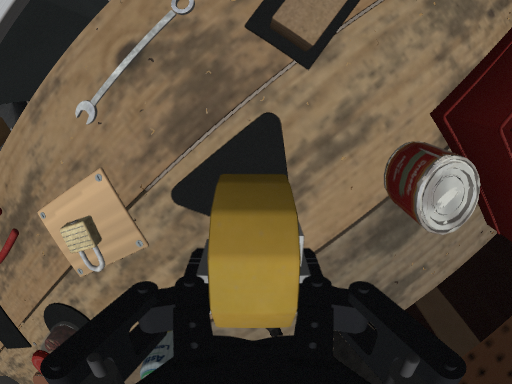

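```bash

python3 -m jog '[{"grip":1,"x":-10,"y":6,"z":0,"rx":0,"ry":0,"rz":0},{"grip":1,"x":-22,"y":13,"z":0,"rx":0,"ry":0,"rz":0},{"grip":1,"x":-34.4,"y":20.4,"z":0,"rx":0,"ry":0,"rz":0},{"grip":1,"x":-34.4,"y":20.4,"z":0,"rx":0,"ry":0,"rz":0},{"grip":1,"x":-34.4,"y":20.4,"z":0,"rx":0,"ry":0,"rz":0},{"grip":1,"x":-34.4,"y":20.4,"z":0,"rx":0,"ry":0,"rz":0},{"grip":1,"x":-34.4,"y":20.4,"z":0,"rx":0,"ry":0,"rz":0},{"grip":1,"x":-34.4,"y":20.4,"z":0,"rx":0,"ry":0,"rz":0}]'
python3 -m jog '[{"grip":1,"x":-34.4,"y":20.4,"z":0,"rx":0,"ry":0,"rz":0},{"grip":1,"x":-34.4,"y":20.4,"z":0,"rx":0,"ry":0,"rz":0},{"grip":1,"x":-34.4,"y":20.4,"z":0,"rx":0,"ry":0,"rz":0},{"grip":1,"x":-34.4,"y":20.4,"z":0,"rx":0,"ry":0,"rz":0},{"grip":1,"x":-34.4,"y":20.4,"z":0,"rx":0,"ry":0,"rz":0},{"grip":1,"x":-34.4,"y":20.4,"z":0,"rx":0,"ry":0,"rz":0},{"grip":1,"x":-26,"y":16,"z":0,"rx":0,"ry":0,"rz":0},{"grip":1,"x":-13,"y":8,"z":0,"rx":0,"ry":0,"rz":0}]'
python3 -m jog '[{"grip":1,"x":-6,"y":3,"z":0,"rx":0,"ry":0,"rz":0},{"grip":1,"x":0,"y":0,"z":0,"rx":0,"ry":0,"rz":0}]'
python3 - <<'E'
from h import *
w=cap('wrist','w27'); cap('scene','s27'); go(.4294,-.3649,.23)
E
```

```text
time: 36.12
eef_pos: [0.4735, -0.0779, 0.3186]
tcp_rot: [0.906, 0.424, -0.001, -0.001]
contact_force: [1.2, -0.6, -2.4]
opening: 0.418
time: 36.78
eef_pos: [0.4285, -0.3616, 0.3187]
tcp_rot: [0.906, 0.422, -0.001, -0.001]
contact_force: [0.3, 0.4, -2.6]
opening: 0.415
time: 36.95
eef_pos: [0.4281, -0.3655, 0.3191]
tcp_rot: [0.906, 0.423, -0.0, -0.002]
contact_force: [-0.3, 1.6, -2.3]
opening: 0.418
yaw now 50.2 q1 -51 q6 -101 -> q6 there -91 | turn rv [-0.16 -0.07  0.  ]
   then shift mm [-0.6  1.3 89.5] norm 90 t 37.05 pos [ 0.4288 -0.3636  0.3195]
```

View pics/w27.png

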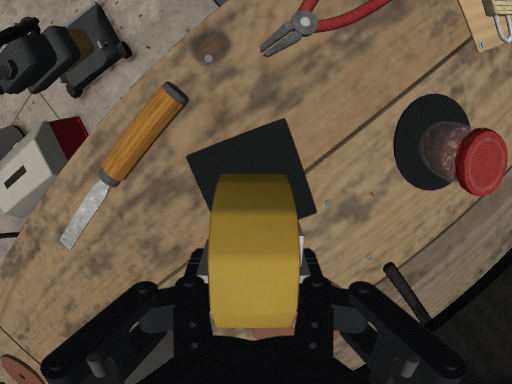

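```bash

python3 -m jog '[{"grip":1,"x":-1,"y":1,"z":12,"rx":0,"ry":0,"rz":0},{"grip":1,"x":0,"y":0,"z":25,"rx":0,"ry":0,"rz":0},{"grip":1,"x":0,"y":0,"z":30,"rx":0,"ry":0,"rz":0},{"grip":1,"x":0,"y":0,"z":25,"rx":0,"ry":0,"rz":0},{"grip":1,"x":0,"y":0,"z":15,"rx":0,"ry":0,"rz":0},{"grip":1,"x":0,"y":0,"z":8,"rx":0,"ry":0,"rz":0},{"grip":1,"x":0,"y":0,"z":3,"rx":0,"ry":0,"rz":0},{"grip":1,"x":0,"y":0,"z":0,"rx":0,"ry":0,"rz":0}]'
python3 - <<'E'
from h import *
w=cap('wrist','w28'); go(.4294,-.3649,.193)
E
```

```text
time: 37.72
eef_pos: [0.4293, -0.3653, 0.2021]
tcp_rot: [0.905, 0.425, -0.0, -0.001]
contact_force: [-0.0, -0.3, -1.8]
opening: 0.414
yaw now 50.2 q1 -51 q6 -101 -> q6 there -91 | turn rv [0.06 0.01 0.  ]
   then shift mm [ 0.6 -0.8 10.2] norm 10 t 37.77 pos [ 0.4296 -0.3659  0.2032]
```

View pics/w28.png

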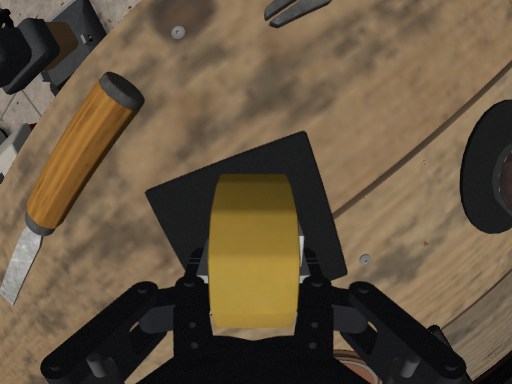

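```bash

python3 -m jog '[{"grip":1,"x":0.5,"y":-1,"z":5,"rx":0,"ry":0,"rz":0},{"grip":1,"x":0,"y":0,"z":3,"rx":0,"ry":0,"rz":0},{"grip":1,"x":0,"y":0,"z":2,"rx":0,"ry":0,"rz":0},{"grip":1,"x":0,"y":0,"z":1,"rx":0,"ry":0,"rz":0},{"grip":1,"x":0,"y":0,"z":0,"rx":0,"ry":0,"rz":0},{"grip":1,"x":0,"y":0,"z":0,"rx":0,"ry":0,"rz":0}]'

```

```text
time: 38.27
eef_pos: [0.4287, -0.3653, 0.1919]
tcp_rot: [0.906, 0.424, 0.0, 0.0]
contact_force: [0.8, 0.3, -3.0]
opening: 0.416
```

```bash

python3 -m jog '[{"grip":1,"x":0,"y":0,"z":1,"rx":0,"ry":0,"rz":0},{"grip":1,"x":0,"y":0,"z":0.5,"rx":0,"ry":0,"rz":0},{"grip":1,"x":0,"y":0,"z":0,"rx":0,"ry":0,"rz":0},{"grip":1,"x":0,"y":0,"z":0,"rx":0,"ry":0,"rz":0}]'

```

```text
time: 38.6
eef_pos: [0.4289, -0.3654, 0.1917]
tcp_rot: [0.906, 0.424, -0.0, -0.0]
contact_force: [-4.0, 3.1, 4.7]
opening: 0.416
```

Contact, so I'll release, rise and look.

```bash

python3 -m jog '[{"grip":0.5,"x":0,"y":0,"z":0,"rx":0,"ry":0,"rz":0},{"grip":0.35,"x":0,"y":0,"z":0,"rx":0,"ry":0,"rz":0},{"grip":0,"x":0,"y":0,"z":0,"rx":0,"ry":0,"rz":0},{"grip":0,"x":0,"y":0,"z":0,"rx":0,"ry":0,"rz":0},{"grip":0,"x":0,"y":0,"z":0,"rx":0,"ry":0,"rz":0},{"grip":0,"x":0,"y":0,"z":0,"rx":0,"ry":0,"rz":0}]'
python3 -m jog '[{"grip":0,"x":0,"y":0,"z":-10,"rx":0,"ry":0,"rz":0},{"grip":0,"x":0,"y":0,"z":-20,"rx":0,"ry":0,"rz":0},{"grip":0,"x":0,"y":0,"z":-30,"rx":0,"ry":0,"rz":0},{"grip":0,"x":0,"y":0,"z":-30,"rx":0,"ry":0,"rz":0},{"grip":0,"x":0,"y":0,"z":-30,"rx":0,"ry":0,"rz":0},{"grip":0,"x":0,"y":0,"z":-25,"rx":0,"ry":0,"rz":0},{"grip":0,"x":0,"y":0,"z":0,"rx":0,"ry":0,"rz":0}]'
python3 - <<'E'
from h import *
w=cap('wrist','w29'); cap('scene','s29'); go(.44,.008,.34,67)
E
python3 -c "
import cv2
a=cv2.imread('pics/w29.png'); cv2.imwrite('pics/z29.png',cv2.resize(a[100:250,180:350],None,fx=4,fy=4,interpolation=cv2.INTER_CUBIC))"
```

```text
time: 39.1
eef_pos: [0.4287, -0.3652, 0.1901]
tcp_rot: [0.906, 0.424, 0.0, -0.0]
contact_force: [0.4, 0.6, -0.2]
opening: 0.996
time: 39.68
eef_pos: [0.4298, -0.3664, 0.3431]
tcp_rot: [0.906, 0.424, 0.002, 0.006]
contact_force: [0.5, -0.2, 0.7]
opening: 0.997
yaw now 50.2 q1 -51 q6 -101 -> q6 there -66 | turn rv [  0.21   0.07 -16.81]
   then shift mm [ 348.  -135.6   -2.6] norm 373 t 39.78 pos [ 0.4288 -0.3653  0.3374]
```

View pics/z29.png

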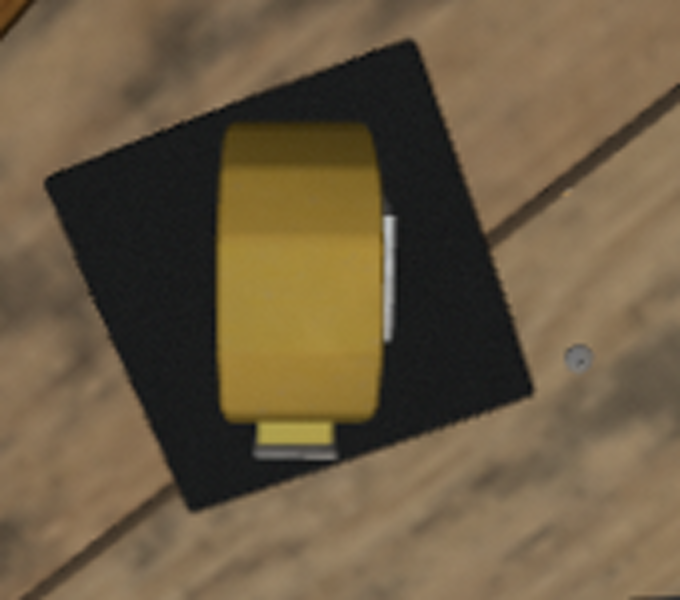

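```bash
python3 - <<'E'
from h import *
w=load('w29'); Q=lambda u,v,z: onz(w,180+u/4,100+v/4,z,True)[:2]
S=np.array([Q(*p,.005) for p in((45,183),(413,40),(533,395),(193,511))]); print('sq',S.mean(0).round(4),[np.linalg.norm(S[i]-S[i-1]).round(4) for i in range(4)])
a=np.radians(50.2); x=np.array([np.cos(a),np.sin(a)]); y=np.array([-np.sin(a),np.cos(a)])
hk=Q(296,457,.0155); bk=Q(300,124,.0108); r=[Q(*p,.07) for p in((218,290),(382,290))]; ac=np.mean([p@x for p in r])+.001
for n,al in(('hook',hk@y+.0445),('back',bk@y-.044),('mid',(hk@y+bk@y)/2)): 
    o=al*y+ac*x; print(n,o.round(4),'err mm',1000*(o-S.mean(0)).round(4),np.linalg.norm(r[1]-r[0]))
E
```

```text
sq [ 0.4324 -0.3674] [np.float64(0.1022), np.float64(0.1031), np.float64(0.1033), np.float64(0.102)]
hook [ 0.4333 -0.3658] err mm [0.9 1.6] 0.034540786941316654
back [ 0.4326 -0.3652] err mm [0.3 2.1] 0.034540786941316654
mid [ 0.4332 -0.3657] err mm [0.8 1.7] 0.034540786941316654
```

```bash

python3 -m jog '[{"grip":0,"x":0,"y":0,"z":0,"rx":0,"ry":0,"rz":-6},{"grip":0,"x":0,"y":0,"z":0,"rx":0,"ry":0,"rz":-6},{"grip":0,"x":0,"y":0,"z":0,"rx":0,"ry":0,"rz":-4.8},{"grip":0,"x":20,"y":-8,"z":0,"rx":0,"ry":0,"rz":0},{"grip":0,"x":36,"y":-14,"z":0,"rx":0,"ry":0,"rz":0},{"grip":0,"x":36,"y":-14,"z":0,"rx":0,"ry":0,"rz":0},{"grip":0,"x":36,"y":-14,"z":0,"rx":0,"ry":0,"rz":0},{"grip":0,"x":36,"y":-14,"z":0,"rx":0,"ry":0,"rz":0}]'
python3 -m jog '[{"grip":0,"x":36,"y":-14,"z":0,"rx":0,"ry":0,"rz":0},{"grip":0,"x":36,"y":-14,"z":0,"rx":0,"ry":0,"rz":0},{"grip":0,"x":36,"y":-14,"z":0,"rx":0,"ry":0,"rz":0},{"grip":0,"x":36,"y":-14,"z":0,"rx":0,"ry":0,"rz":0},{"grip":0,"x":22,"y":-10,"z":0,"rx":0,"ry":0,"rz":0},{"grip":0,"x":11,"y":-5,"z":0,"rx":0,"ry":0,"rz":0},{"grip":0,"x":0,"y":0,"z":0,"rx":0,"ry":0,"rz":0},{"grip":0,"x":0,"y":0,"z":0,"rx":0,"ry":0,"rz":0}]'
python3 - <<'E'
from h import *
w=cap('wrist','w30'); go(.4374,.0023,.18,67)
E
python3 -c "
import cv2
a=cv2.imread('pics/w30.png'); cv2.imwrite('pics/z30.png',cv2.resize(a[100:250,180:350],None,fx=4,fy=4,interpolation=cv2.INTER_CUBIC))"
```

```text
time: 40.45
eef_pos: [0.433, -0.1873, 0.3333]
tcp_rot: [0.834, 0.551, -0.001, -0.002]
contact_force: [0.2, 0.0, -0.0]
opening: 1.001
time: 41.12
eef_pos: [0.4372, 0.002, 0.3339]
tcp_rot: [0.833, 0.553, -0.001, -0.001]
contact_force: [-0.1, -0.3, 0.7]
opening: 1.002
yaw now 67.0 q1 -13 q6 -80 -> q6 there -67 | turn rv [-0.11  0.04  0.01]
   then shift mm [  0.8  -0.4 154.2] norm 154 t 41.17 pos [0.4375 0.0014 0.3342]
```

View pics/z30.png

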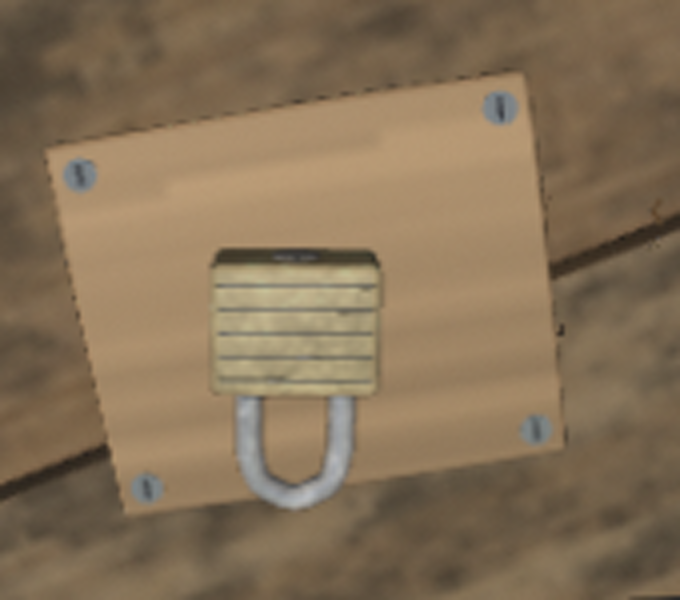

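```bash

python3 -m jog '[{"grip":0.2,"x":1,"y":0,"z":20,"rx":0,"ry":0,"rz":0},{"grip":0.2,"x":0,"y":0,"z":30,"rx":0,"ry":0,"rz":0},{"grip":0.2,"x":0,"y":0,"z":35,"rx":0,"ry":0,"rz":0},{"grip":0.2,"x":0,"y":0,"z":30,"rx":0,"ry":0,"rz":0},{"grip":0.2,"x":0,"y":0,"z":20,"rx":0,"ry":0,"rz":0},{"grip":0.2,"x":0,"y":0,"z":10,"rx":0,"ry":0,"rz":0},{"grip":0.2,"x":0,"y":0,"z":5,"rx":0,"ry":0,"rz":0},{"grip":0.2,"x":0,"y":0,"z":0,"rx":0,"ry":0,"rz":0}]'
python3 - <<'E'
from h import *
w=cap('wrist','w31'); go(.4374,.0023,.18,67)
E
```

```text
time: 41.83
eef_pos: [0.4381, 0.0017, 0.1846]
tcp_rot: [0.834, 0.551, -0.001, -0.001]
contact_force: [-0.0, 0.1, 0.4]
opening: 0.801
yaw now 66.9 q1 -13 q6 -80 -> q6 there -67 | turn rv [ 0.02 -0.   -0.08]
   then shift mm [-0.  -1.3  5.6] norm 6 t 41.88 pos [0.4386 0.0018 0.1856]
```

View pics/w31.png

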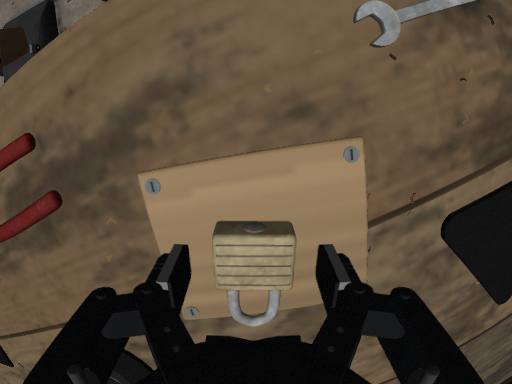

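```bash

python3 -m jog '[{"grip":0.2,"x":0,"y":-1,"z":3,"rx":0,"ry":0,"rz":0},{"grip":0.2,"x":0,"y":0,"z":2,"rx":0,"ry":0,"rz":0},{"grip":0.2,"x":0,"y":0,"z":0,"rx":0,"ry":0,"rz":0},{"grip":0.2,"x":0,"y":0,"z":0,"rx":0,"ry":0,"rz":0}]'
python3 -m jog '[{"grip":0.4,"x":0,"y":0,"z":0,"rx":0,"ry":0,"rz":0},{"grip":0.6,"x":0,"y":0,"z":0,"rx":0,"ry":0,"rz":0},{"grip":1,"x":0,"y":0,"z":0,"rx":0,"ry":0,"rz":0},{"grip":1,"x":0,"y":0,"z":0,"rx":0,"ry":0,"rz":0},{"grip":1,"x":0,"y":0,"z":0,"rx":0,"ry":0,"rz":0},{"grip":1,"x":0,"y":0,"z":0,"rx":0,"ry":0,"rz":0}]' 60
python3 -m jog '[{"grip":1,"x":0,"y":0,"z":-8,"rx":0,"ry":0,"rz":0},{"grip":1,"x":0,"y":0,"z":-18,"rx":0,"ry":0,"rz":0},{"grip":1,"x":0,"y":0,"z":-26,"rx":0,"ry":0,"rz":0},{"grip":1,"x":0,"y":0,"z":-26,"rx":0,"ry":0,"rz":0},{"grip":1,"x":0,"y":0,"z":-16,"rx":0,"ry":0,"rz":0},{"grip":1,"x":0,"y":0,"z":-6,"rx":0,"ry":0,"rz":0},{"grip":1,"x":0,"y":0,"z":0,"rx":0,"ry":0,"rz":0}]'
python3 - <<'E'
from h import *
w=cap('wrist','w32')
# padlock origin = body + 17 mm along tool +y (shackle side)
B=np.array([onz(w,*p,get_state()['eef_pos'][2]-.1795+.026,True)[:2] for p in((213,239),(295,239),(294,293),(215,293))]); print('body',B.mean(0).round(4),[np.linalg.norm(B[i]-B[i-1]).round(4) for i in range(4)])
R=Rq(get_state()['tcp_rot']); print(R[:,1].round(3)); t=np.array([.5204,.1872])-.017*R[:2,1]; go(*t,.28)
E
```

```text
time: 42.22
eef_pos: [0.4374, 0.0028, 0.1808]
tcp_rot: [0.834, 0.552, 0.0, 0.0]
contact_force: [0.4, -1.3, 0.1]
opening: 0.797
time: 42.72
eef_pos: [0.4377, 0.0027, 0.1809]
tcp_rot: [0.834, 0.552, 0.0, 0.0]
contact_force: [-0.3, -0.2, 5.6]
opening: 0.476
time: 43.3
eef_pos: [0.4374, 0.0028, 0.2815]
tcp_rot: [0.834, 0.552, 0.001, 0.001]
contact_force: [-0.5, 0.4, -1.5]
opening: 0.475
body [0.437  0.0044] [np.float64(0.0324), np.float64(0.0387), np.float64(0.0325), np.float64(0.0414)]
[ 0.92  -0.391  0.   ]
yaw now 67.0 q1 -13 q6 -80 -> q6 there -46 | turn rv [ 0.01 -0.   -0.  ]
   then shift mm [202.3 -12.2   0. ] norm 203 t 43.35 pos [0.4369 0.0029 0.28  ]
```

View pics/w32.png

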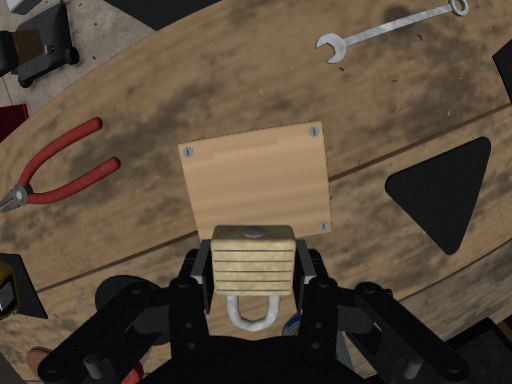

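```bash

python3 -m jog '[{"grip":1,"x":14,"y":-1,"z":0,"rx":0,"ry":0,"rz":0},{"grip":1,"x":26,"y":-2,"z":0,"rx":0,"ry":0,"rz":0},{"grip":1,"x":36,"y":-2,"z":0,"rx":0,"ry":0,"rz":0},{"grip":1,"x":36,"y":-2,"z":0,"rx":0,"ry":0,"rz":0},{"grip":1,"x":36,"y":-2,"z":0,"rx":0,"ry":0,"rz":0},{"grip":1,"x":30,"y":-2,"z":0,"rx":0,"ry":0,"rz":0},{"grip":1,"x":16,"y":-1,"z":0,"rx":0,"ry":0,"rz":0},{"grip":1,"x":8,"y":0,"z":0,"rx":0,"ry":0,"rz":0}]'
python3 -m jog '[{"grip":1,"x":0,"y":0,"z":10,"rx":0,"ry":0,"rz":0},{"grip":1,"x":0,"y":0,"z":20,"rx":0,"ry":0,"rz":0},{"grip":1,"x":0,"y":0,"z":20,"rx":0,"ry":0,"rz":0},{"grip":1,"x":0,"y":0,"z":14,"rx":0,"ry":0,"rz":0},{"grip":1,"x":0,"y":0,"z":6,"rx":0,"ry":0,"rz":0},{"grip":1,"x":0,"y":0,"z":0,"rx":0,"ry":0,"rz":0}]'
python3 - <<'E'
from h import *
w=load('w32')
def L(a,b): return np.cross([*a,1],[*b,1])
Q=lambda u,v: onz(w,u,v,.005,True)[:2]
l=[L(Q(397,176),Q(480,138)),L(Q(490,150),Q(463,240)),L(Q(388,193),Q(440,247))]
V=[]
for i in range(3):
    p=np.cross(l[i],l[(i+1)%3]); V.append(p[:2]/p[2])
V=np.array(V); print('tri',V.mean(0).round(4),[np.linalg.norm(V[i]-V[i-1]).round(4) for i in range(3)])
w=cap('wrist','w33'); go(.5048,.1938,.182)
E
```

```text
time: 44.02
eef_pos: [0.5047, 0.1953, 0.2776]
tcp_rot: [0.833, 0.553, -0.002, -0.001]
contact_force: [-1.2, -0.1, -2.3]
opening: 0.471
time: 44.52
eef_pos: [0.5036, 0.1921, 0.207]
tcp_rot: [0.834, 0.551, -0.003, -0.001]
contact_force: [0.2, 0.0, -0.8]
opening: 0.474
tri [0.5207 0.1875] [np.float64(0.1513), np.float64(0.1564), np.float64(0.1537)]
yaw now 66.9 q1 10 q6 -57 -> q6 there -46 | turn rv [-0.16  0.12 -0.  ]
   then shift mm [ 1.4 -0.2 26.6] norm 27 t 44.57 pos [0.5044 0.1924 0.2086]
```

View pics/w33.png

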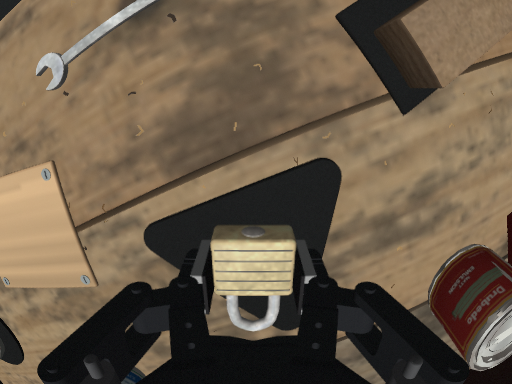

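```bash

python3 -m jog '[{"grip":1,"x":1,"y":1,"z":9,"rx":0,"ry":0,"rz":0},{"grip":1,"x":0,"y":0,"z":8,"rx":0,"ry":0,"rz":0},{"grip":1,"x":0,"y":0,"z":4,"rx":0,"ry":0,"rz":0},{"grip":1,"x":0,"y":0,"z":3,"rx":0,"ry":0,"rz":0},{"grip":1,"x":0,"y":0,"z":1,"rx":0,"ry":0,"rz":0},{"grip":1,"x":0,"y":0,"z":0,"rx":0,"ry":0,"rz":0},{"grip":1,"x":0,"y":0,"z":0,"rx":0,"ry":0,"rz":0}]'

```

```text
time: 45.15
eef_pos: [0.5066, 0.194, 0.1854]
tcp_rot: [0.834, 0.552, 0.0, 0.0]
contact_force: [0.2, 0.0, -1.6]
opening: 0.48
```

```bash

python3 -m jog '[{"grip":1,"x":0,"y":0,"z":2,"rx":0,"ry":0,"rz":0},{"grip":1,"x":0,"y":0,"z":1,"rx":0,"ry":0,"rz":0},{"grip":1,"x":0,"y":0,"z":1,"rx":0,"ry":0,"rz":0},{"grip":1,"x":0,"y":0,"z":1,"rx":0,"ry":0,"rz":0},{"grip":1,"x":0,"y":0,"z":0,"rx":0,"ry":0,"rz":0},{"grip":1,"x":0,"y":0,"z":0,"rx":0,"ry":0,"rz":0}]'

```

```text
time: 45.65
eef_pos: [0.5066, 0.194, 0.1809]
tcp_rot: [0.834, 0.552, -0.0, -0.0]
contact_force: [-3.0, -0.5, 4.8]
opening: 0.476
```

Contact at the grasp height, so I'll release, rise and check everything.

```bash

python3 -m jog '[{"grip":0.45,"x":0,"y":0,"z":0,"rx":0,"ry":0,"rz":0},{"grip":0.35,"x":0,"y":0,"z":0,"rx":0,"ry":0,"rz":0},{"grip":0.2,"x":0,"y":0,"z":0,"rx":0,"ry":0,"rz":0},{"grip":0.2,"x":0,"y":0,"z":0,"rx":0,"ry":0,"rz":0},{"grip":0.2,"x":0,"y":0,"z":0,"rx":0,"ry":0,"rz":0}]'
python3 -m jog '[{"grip":0.2,"x":0,"y":0,"z":-10,"rx":0,"ry":0,"rz":0},{"grip":0.2,"x":0,"y":0,"z":-20,"rx":0,"ry":0,"rz":0},{"grip":0,"x":0,"y":0,"z":-30,"rx":0,"ry":0,"rz":0},{"grip":0,"x":0,"y":0,"z":-36,"rx":0,"ry":0,"rz":0},{"grip":0,"x":0,"y":0,"z":-36,"rx":0,"ry":0,"rz":0},{"grip":0,"x":0,"y":0,"z":-28,"rx":0,"ry":0,"rz":0},{"grip":0,"x":0,"y":0,"z":0,"rx":0,"ry":0,"rz":0}]'
python3 - <<'E'
from h import *
w=cap('wrist','w34'); cap('scene','s34');cap('side','d34')
E
python3 -c "
import cv2
a=cv2.imread('pics/w34.png'); cv2.imwrite('pics/z34.png',cv2.resize(a[90:250,170:340],None,fx=3.5,fy=3.5,interpolation=cv2.INTER_CUBIC))"
```

```text
time: 46.07
eef_pos: [0.5066, 0.1939, 0.1801]
tcp_rot: [0.834, 0.552, 0.0, 0.0]
contact_force: [-0.5, -0.2, 0.6]
opening: 0.801
time: 46.65
eef_pos: [0.5083, 0.1944, 0.349]
tcp_rot: [0.834, 0.552, 0.007, 0.003]
contact_force: [0.9, 0.4, 0.5]
opening: 1.001
```

View pics/z34.png

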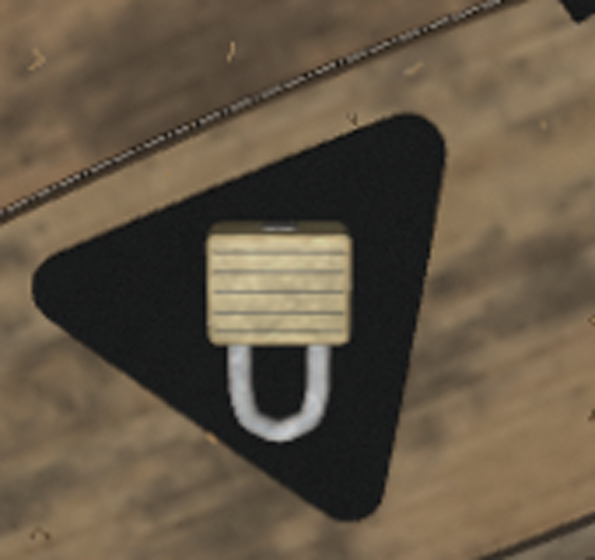

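View pics/s34.png

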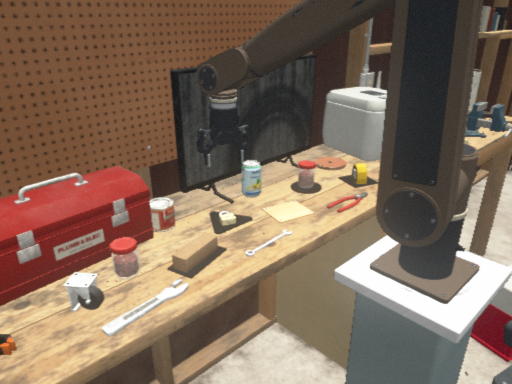

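View pics/d34.png

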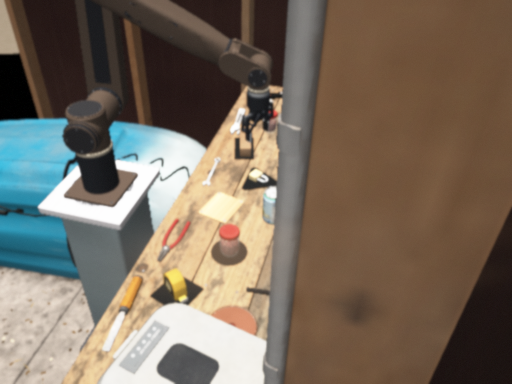

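```bash
python3 - <<'E'
from h import *
w=load('w34'); Q=lambda u,v,z: onz(w,170+u/3.5,90+v/3.5,z,True)[:2]
def L(a,b): return np.cross([*a,1],[*b,1])
l=[L(Q(80,250,.005),Q(390,118,.005)),L(Q(444,160,.005),Q(386,490,.005)),L(Q(50,312,.005),Q(315,508,.005))]
V=[]
for i in range(3):
    p=np.cross(l[i],l[(i+1)%3]); V.append(p[:2]/p[2])
V=np.array(V); T=V.mean(0); print('tri',T.round(4),[np.linalg.norm(V[i]-V[i-1]).round(4) for i in range(3)])
B=np.array([Q(*p,.026) for p in((208,236),(351,235),(351,342),(209,345))]); v=B[2]+B[3]-B[0]-B[1]; v/=np.linalg.norm(v); o=B.mean(0)+.017*v; print('padlock',o.round(4),'err mm',(1000*(o-T)).round(1), 'tip-based',Q(280,440,.012)-.035*v)
s0,s1=load('scene0'),load('s34')
def can(c):
    h=cv2.cvtColor(c['frame'][150:205,235:270],cv2.COLOR_RGB2HSV); m=(h[...,0]>75)&(h[...,0]<115)&(h[...,1]>50); y,x=np.nonzero(m); return x.mean()+235,y.mean()+150
print('can px before/after',can(s0),can(s1)); print(get_state()['time'],get_state()['dq'].round(3))
E
```

```text
tri [0.5212 0.1887] [np.float64(0.1502), np.float64(0.1565), np.float64(0.1524)]
padlock [0.5231 0.1882] err mm [ 1.9 -0.5] tip-based [0.52453033 0.18734026]
can px before/after (np.float64(252.46031746031747), np.float64(183.25396825396825)) (np.float64(252.63492063492063), np.float64(182.88888888888889))
46.8 [-0.     0.033  0.034 -0.    -0.    -0.001]
```

```bash
python3 -m jog '[{"grip":0,"x":0,"y":0,"z":0,"rx":0,"ry":0,"rz":0},{"grip":0,"x":0,"y":0,"z":0,"rx":0,"ry":0,"rz":0},{"grip":0,"x":0,"y":0,"z":0,"rx":0,"ry":0,"rz":0},{"grip":0,"x":0,"y":0,"z":0,"rx":0,"ry":0,"rz":0}]'
python3 - <<'E'
from h import *
print(sign_off())
E
```

```text
time: 47.13
eef_pos: [0.5063, 0.1939, 0.339]
tcp_rot: [0.834, 0.552, -0.001, -0.0]
contact_force: [-0.7, -0.6, -0.3]
opening: 1.002
the job is handed in; nothing more can be done
None
```

All four objects are on their home mats, and I handed the job in at about 47 s, with the arm at rest and clear of everything. I moved the jar to the board, the block to the oblong mat, and the jar on to the round mat. Then the padlock went to the board, the tape measure to the square mat, and the padlock on to the triangular mat.

My last camera checks gave these distances from the mat centres:

| Object | Mat | Off centre |
|---|---|---|
| Jar | round | about 1.5 mm |
| Tape measure | square | about 2 mm |
| Padlock | triangular | about 2 mm (about 3.5 mm measured from the shackle tip) |
| Wood block | oblong | about 4.5 mm, long axes within 0.1° |

- **Upright:** each object was set down at the height it was gripped at. In the last scene and side pictures, everything visible stood the right way up on its mat.
- **Drink can:** it did not move noticeably; its position in the scene picture changed by less than half a pixel.
- **Disagreements:** repeat measurements of the same point differed by 1 to 5 mm, and no check failed. The block and jar offsets come from pictures taken right after each was placed; I did not measure them again at the end.

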